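# Righting the canisters and taking their picture

### The job

Take a picture of the toppled aluminium canisters: first stand every one that is there upright, orange lid up, well on the cork mat. Then work the camera's buttons one at a time, pressing each fully: white to wake it, yellow to focus, red for the shutter while all the canisters stand on the mat, and white again to put it to sleep. Leave the canisters standing there, and do not disturb the vase or the loupe.

Things in the scene. Friction and masses are not known exactly. Their poses are not given: they have to be found in the camera images.
- mat: Flat cork mat fixed on the black shelf top, 120 mm (its x) by 380 mm (its y), 4 mm thick; origin at the centre of its underside, on the shelf top; roughly +x points away from the robot. It does not move.
- canister0: Aluminium canister, orange lid, 46 x 46 x 100 mm, about 0.2 kg, rigid; some are absent (None from the start). Origin at its middle; its +x axis runs from the bare foot (50 mm from the origin) to the lid top (50 mm the other way; the last 20 mm are the lid, 42 mm square). Starts lying on a flat side, origin 23 mm up, lid more or less away from the robot; four like sides. Upright: +x up.
- lid0 (a point): Centre of the top face of canister0's orange lid (104 mm above the shelf when it stands upright on the mat).
- canister1: Aluminium canister, orange lid, 46 x 46 x 100 mm, about 0.2 kg, rigid; some are absent (None from the start). Origin at its middle; its +x axis runs from the bare foot (50 mm from the origin) to the lid top (50 mm the other way; the last 20 mm are the lid, 42 mm square). Starts lying on a flat side, origin 23 mm up, lid more or less away from the robot; four like sides. Upright: +x up.
- lid1 (a point): Centre of the top face of canister1's orange lid (104 mm above the shelf when it stands upright on the mat).
- canister2: Aluminium canister, orange lid, 46 x 46 x 100 mm, about 0.2 kg, rigid; some are absent (None from the start). Origin at its middle; its +x axis runs from the bare foot (50 mm from the origin) to the lid top (50 mm the other way; the last 20 mm are the lid, 42 mm square). Starts lying on a flat side, origin 23 mm up, lid more or less away from the robot; four like sides. Upright: +x up.
- lid2 (a point): Centre of the top face of canister2's orange lid (104 mm above the shelf when it stands upright on the mat).
- canister3: Aluminium canister, orange lid, 46 x 46 x 100 mm, about 0.2 kg, rigid; some are absent (None from the start). Origin at its middle; its +x axis runs from the bare foot (50 mm from the origin) to the lid top (50 mm the other way; the last 20 mm are the lid, 42 mm square). Starts lying on a flat side, origin 23 mm up, lid more or less away from the robot; four like sides. Upright: +x up.
- lid3 (a point): Centre of the top face of canister3's orange lid (104 mm above the shelf when it stands upright on the mat).
- camera: Chrome film camera, 170 mm wide (its y), 66 mm deep (its x), 82 mm high, held fast to the shelf; lens of 68 mm diameter sticks out 40 mm along its -x, towards the mat. Origin at the centre of its underside. Three round buttons stand in a row along its top, 54 mm apart, in an order that varies.
- wake (a joint): White wake/sleep button on the camera top, 24 mm across: 0 when up, grows to 0.006 m when fully down (it counts as pressed from 0.004 m). A spring brings it back; fully down takes 5 N.
- wake_top (a point): Centre of the top face of the white button; it is pressed straight down from above and moves with the button.
- focus (a joint): Yellow focus button on the camera top, 24 mm across: 0 when up, grows to 0.006 m when fully down (it counts as pressed from 0.004 m). A spring brings it back; fully down takes 5 N.
- focus_top (a point): Centre of the top face of the yellow button; it is pressed straight down from above and moves with the button.
- shutter (a joint): Red shutter button on the camera top, 24 mm across: 0 when up, grows to 0.006 m when fully down (it counts as pressed from 0.004 m). A spring brings it back; fully down takes 5 N.
- shutter_top (a point): Centre of the top face of the red button; it is pressed straight down from above and moves with the button.
- vase: Bystander: blue ceramic vase, 84 mm across, 125 mm high, loose; origin at the centre of its underside, z up. Leave it alone.
- loupe: Bystander: round black plastic loupe, 62 mm across, 46 mm high, loose; origin at the centre of its underside, z up. Leave it alone.
- traybox: Bystander: wooden box with a sliding tray, 130 mm deep (x), 200 mm wide (y), 85 mm high, fixed at the left of the shelf; tray knob on its robot side sticks out about 40 mm. Origin at the centre of its underside.

How it is judged:
By the outcome, as a careful person would: the job done as asked, in the order asked, and still so for the second after the job is handed in, with the robot touching nothing.
Of canister0, canister1, canister2, canister3 only 3 to 4 are there at a start; the rules pass over those that are not, and their reading is None.
At some moment in a run one of canister0, canister1, canister2, canister3 may be knocked a few centimetres aside while the robot is not near it.
Once in a run the grip may slacken for a moment while it holds something.
It also fails if it takes over 210 s, if anything falls off the work surface, if the arm or the gripper's body presses on something with over 40 N, if the wrist force passes 120 N, or if a joint passes its speed limit or range.

### The arm

A 6-joint arm with a two-finger parallel gripper is mounted at the origin on the work surface. World frame = base frame: x ahead of the robot, y to its left, z up, the work surface at z = 0. Lengths are in m, angles in rad, forces in N, time in s.
With the tool pointing down it reaches from about 0.375 to 0.975 m from the base axis. Payload 3.8 kg.
Tool frame: the origin (TCP) lies midway between the tips of the shut fingers; the grasp point (between the pads) lies 19 mm behind it; z points along the fingers, y is the line along which they close (so a half turn about z gives the same grasp; the last joint's range is limited). The gripper opens to 85 mm and grips with 20 to 120 N. Pads are 22 mm wide; open, the fingers measure 114 mm over their backs; the gripper's body (76 mm by 85 mm) begins 54 mm behind the grasp point. The pads swing forward as they close: fully open they stand 13 mm farther back than shut.
Start: joints at [1.157, 0.264, 1.604, -0, 1.274, -0.037], TCP at [0.248, 0.628, 0.231] pointing down, gripper open.
Joint ranges: [-2.63, 2.63], [-0.94, 2.18], [0.31, 2.57], [-1.31, 4.45], [0, 2.66], [-2.55, 2.55]. Speed limits (rad/s): [2.57, 2.57, 3.14, 3.14, 3.14, 3.14].

### API

Orientations are given as a rotation vector (axis times angle).
In Python, from workcell import bot, read_camera, camera_info, ticket gives the robot as it stands.
- The arm moves only by the tool servo_tool, never from a script. Its argument "targets" is a list of rows, each an object of numbers: "hand": the closure, from -1 (fully open) to 1 (shut); "x", "y", "z": the shift along the tool's x, y, z as a fraction of full scale; "roll": the turn about the tool's z as a fraction of full scale. In form: [{"hand": .., "x": .., "y": .., "z": .., "roll": ..}, ...]. A call has 1 to 10 rows; each row is the pose to reach, as a shift and turn from the pose commanded when the call began, along the tool's axes at that moment, turning the shorter way round; what a row does not reach only later rows make up. Full scale, the value 1, is 50 cm for a shift and 180 degrees for a turn. A row lasts 1/12 s, in which the tool goes at most 41.7 mm and 7.16 degrees, less where a joint would pass 70% of its speed; a pose out of reach is approached as far as the arm can. A call with a number of a shift or a turn outside -1 to 1 is refused whole. A call with a gripper value outside its range is refused whole. The fingers move at their own pace and stop on an object; "grip_force" is the grip in N (left out, the last holds). Time passes only in rows, so rows that repeat a pose let the fingers close. It gives the time, the measured TCP pose, the force, the opening and the grip force at its end, in the units of the state.
- bot.read_state(): the state, without advancing time (a new reading comes with each control period).
- read_camera(name): name is "scene" or "top" or "wrist"; returns the picture (420x560x3 uint8, red, green, blue); there is no depth.
- camera_info(name): a dict with "fx", "fy", "cx", "cy" (pixels), "k1" (the pictures are not rectified: a ray, as slopes to the right and down, at radius r is drawn at 1 + k1 r^2 times it, then the intrinsics apply), "eye" and "orientation" of the camera in the world; the wrist camera has in their place "T_tool_cam" (4x4, takes a point from camera to tool coordinates, whose origin is the TCP and whose axes are the flange's). Camera axes: x right, y down, z forward; pixel columns grow to the right and rows downward; lengths in m; the calibration is good to about 2 mm. A picture is of the moment at which its call begins: read the wrist's pose just before it. camera_info takes no time and is no camera call.
- ticket.finish_job(): hands the job in; it is judged then, once.
The state is a dict: "time": time; "q": joint angles; "joint_vel": joint speeds; "joint_torque": joint torques, N m; "tool_pos": TCP position; "tcp_rot": TCP orientation; "wrist_force": force on the tool from outside, world axes, zero at the start; "torque": the same for the moment, N m; "width": opening from 0.0 (shut) to 1.0 (fully open); "grip_force": force on a finger pad.
Only numpy, scipy, OpenCV 4.12 (cv2) and the standard library are available. Lean on these libraries where they do the work, as an engineer would, in place of code of your own. Each camera call takes 0.05 s, during which the arm holds its last target. There are 200 camera calls.

## Working session

There is one attempt and no reset: what is moved stays moved. The work goes in short steps, Python scripts to look and compute and a tool call to move; the robot and the scene stay as the last step left them, time stands still between calls to the robot, and variables do not carry over. Pictures are saved under pics/ and viewed, at most 14 in all, crops included, and the job is handed in when it is done.

Besides the shell and the picture viewer there is one more tool, called in YAML: its name, and indented under it one key for each argument. servo_tool: Moves the arm, as the interface text tells. Its arguments: {"type":"object","properties":{"targets":{"type":"array"},"grip_force":{"type":"number"}},"required":["targets"]}

```bash
mkdir -p pics; ls
python3 - <<'E'
from workcell import bot, read_camera, camera_info
import cv2, json
s=bot.read_state(); print(s)
for n in ("scene","top","wrist"):
    print(n,camera_info(n))
for n in ("scene","top"):
    im=read_camera(n); cv2.imwrite(f"pics/{n}0.png",im[:,:,::-1])
E
```

```text
pics
{'time': 0.0, 'q': array([ 1.15711074e+00,  2.64765752e-01,  1.60539161e+00, -1.33447579e-06,
        1.27367755e+00, -3.69179049e-02]), 'joint_vel': array([-0.00056541,  0.00205447, -0.00094625,  0.0004008 , -0.00120446,
       -0.00025137]), 'joint_torque': array([ 5.98661227e-04, -5.15117598e+01, -3.67316401e+01,  7.81681297e-05,
        1.29019990e-02,  2.75185581e-07]), 'tool_pos': array([0.24806256, 0.62697819, 0.22994401]), 'tcp_rot': array([-0.58823647, -3.08551959,  0.00343303]), 'wrist_force': array([-0.17398159, -0.21814993, -0.62464675]), 'torque': array([-0.00189763, -0.00746665, -0.03396886]), 'grip_force': 0.0, 'width': 0.9968723369927007}
scene {'fx': 421.58316898761893, 'fy': 421.58316898761893, 'cx': 286.4525751252538, 'cy': 209.2391881604925, 'k1': -0.11626391518182472, 'eye': array([ 0.98155689, -0.53228931,  0.90372424]), 'orientation': array([-2.37071056, -0.63939674,  0.25758511])}
top {'fx': 393.2298406580565, 'fy': 393.2298406580565, 'cx': 285.24484525272914, 'cy': 209.12279801905288, 'k1': -0.10405620240291728, 'eye': array([0.51189251, 0.08969988, 1.09278476]), 'orientation': array([-2.21298774,  2.18672224, -0.11025379])}
wrist {'fx': 377.1531308846759, 'fy': 377.1531308846759, 'cx': 279.3906707817316, 'cy': 209.7370715335611, 'k1': -0.07696717104267312, 'T_tool_cam': array([[-7.10453114e-04, -9.55196333e-01, -2.95972059e-01,
         7.58552906e-02],
       [ 9.99999745e-01, -6.98274300e-04, -1.46851301e-04,
        -8.96666065e-04],
       [-6.63978579e-05, -2.95972088e-01,  9.55196586e-01,
        -1.42760803e-01],
       [ 0.00000000e+00,  0.00000000e+00,  0.00000000e+00,
         1.00000000e+00]])}
```

View pics/top0.png

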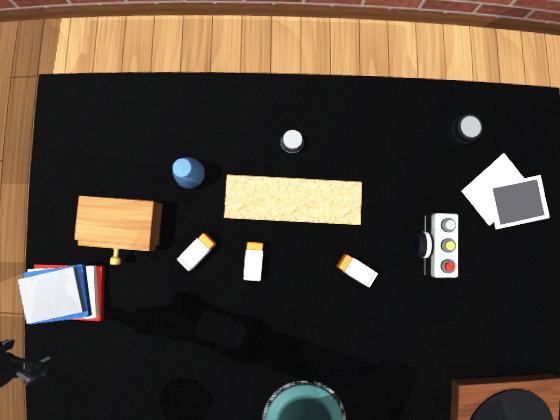

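View pics/scene0.png

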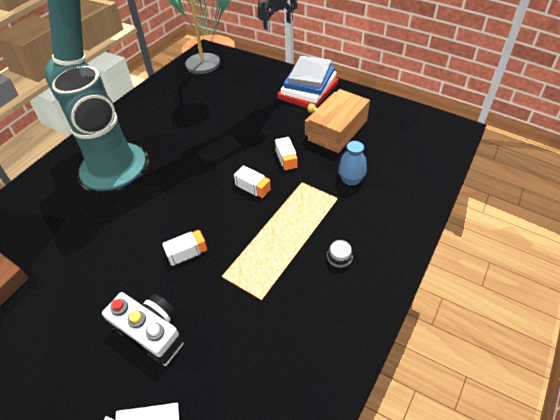

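The top view shows three canisters (orange lids near (206,243), (254,246), (345,264)), the mat at (225-362, 175-224), and the camera at right. Its buttons are white (449,225), yellow (450,245) and red (450,266). The vase is at (188,172) and the loupe at (292,141). The scene view agrees.

```bash
cat > h.py <<'E'
import numpy as np, cv2
from scipy.spatial.transform import Rotation as R
from workcell import bot, read_camera, camera_info
def cam(n, st=None):
    c=camera_info(n)
    if n!="wrist": return c, R.from_rotvec(c["orientation"]).as_matrix(), np.array(c["eye"])
    T=np.array(c["T_tool_cam"]); Rt=R.from_rotvec(st["tcp_rot"]).as_matrix()
    return c, Rt@T[:3,:3], Rt@T[:3,3]+st["tool_pos"]
def ray(C,uv):
    c,Rm,e=C; d=np.array([(uv[0]-c["cx"])/c["fx"],(uv[1]-c["cy"])/c["fy"]]); s=d.copy()
    for _ in range(20): s=d/(1+c["k1"]*(s@s))
    v=Rm@np.array([*s,1.]); return e,v/np.linalg.norm(v)
def proj(C,P):
    c,Rm,e=C; p=Rm.T@(np.asarray(P)-e); s=p[:2]/p[2]; s=s*(1+c["k1"]*(s@s))
    return np.array([c["fx"]*s[0]+c["cx"],c["fy"]*s[1]+c["cy"]])
def at_z(C,uv,z):
    e,v=ray(C,uv); return e+v*(z-e[2])/v[2]
def tri(C1,u1,C2,u2):
    e1,v1=ray(C1,u1); e2,v2=ray(C2,u2)
    t=np.linalg.lstsq(np.stack([v1,-v2],1),e2-e1,rcond=None)[0]
    a,b=e1+t[0]*v1,e2+t[1]*v2; return (a+b)/2,np.linalg.norm(a-b)
def tile(im,c,w,s):
    x,y=int(c[0]-w/2),int(c[1]-w/2)
    t=cv2.resize(im[y:y+w,x:x+w,::-1],None,fx=s,fy=s,interpolation=cv2.INTER_CUBIC)
    for k in range(0,w,10):
        cv2.line(t,(int(k*s),0),(int(k*s),5),(0,255,0),1);cv2.line(t,(0,int(k*s)),(5,int(k*s)),(0,255,0),1)
    cv2.putText(t,f"{x},{y}",(8,16),0,.4,(0,255,0),1); return t
E
python3 - <<'E'
from h import *
t=cv2.imread("pics/top0.png")[:,:,::-1]; s=cv2.imread("pics/scene0.png")[:,:,::-1]
a=np.hstack([tile(t,c,50,4) for c in [(197,252),(254,262),(357,270)]]+[tile(t,(445,245),80,2.5)])
b=np.hstack([tile(s,c,50,4) for c in [(286,153),(252,182),(185,247)]]+[tile(s,(140,322),80,2.5)])
cv2.imwrite("pics/m0.png",np.vstack([a,b]))
T,S=cam("top"),cam("scene")
for n,z,a,b in [("white",.09,(449,225),(154,331)),("yel",.09,(450,245),(136,317)),("red",.09,(450,266),(118,306))]:
    print(n,tri(T,a,S,b))
for uv in [(226,175),(362,182),(361,224),(224,217)]: print("mat",at_z(T,uv,.004))
for uv in [(335,206),(302,184),(224,273),(262,296)]: print("matS",at_z(S,uv,.004))
E
```

```text
white (array([ 0.54762046, -0.36961471,  0.09174398]), np.float64(0.0036268285740970723))
yel (array([ 0.49596443, -0.36773668,  0.09876005]), np.float64(0.005433430853757887))
red (array([ 0.44132537, -0.36870492,  0.09551063]), np.float64(0.0055851537887405935))
mat [0.68201732 0.22390683 0.004     ]
mat [ 0.66822364 -0.15818248  0.004     ]
mat [ 0.54978008 -0.15491959  0.004     ]
mat [0.56468342 0.22680957 0.004     ]
matS [0.69318347 0.19468413 0.004     ]
matS [0.57084955 0.22335389 0.004     ]
matS [ 0.55118293 -0.14059606  0.004     ]
matS [ 0.66821158 -0.14705506  0.004     ]
```

View pics/m0.png

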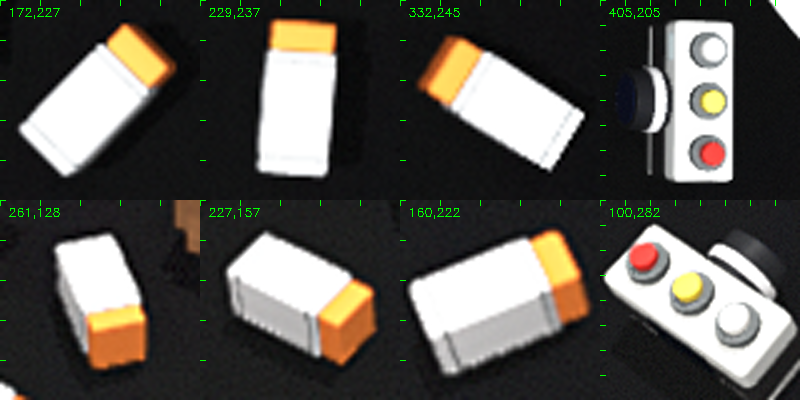

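Tile readings (px): the top-view lids lie at the upper right, top and upper left of canisters A, B and C. I'll fit box silhouettes in both views for pose and height.

```bash
cat >> h.py <<'E'
from scipy.optimize import minimize
def boxpts(x,y,z,yaw,up=False):
    P=[]
    for a,h in [(-.05,.023),(.03,.023),(.03,.021),(.05,.021)]:
        for i in (-h,h):
            for j in (-h,h): P.append((i,j,a) if up else (a,i,j))
    return R.from_euler('z',yaw).apply(P)+[x,y,z]
def hull(C,P,o,k,n):
    q=np.array([(proj(C,p)-o+.5)*k-.5 for p in P],np.float32)
    m=np.zeros((n,n),np.uint8); cv2.fillConvexPoly(m,np.round(cv2.convexHull(q)*16).astype(np.int32),255,shift=4); return m>0
def fit(views,p0,up=False,w=70,k=4):
    """views: list of (C,im). mask = bright pixels round the guess"""
    D=[]
    for C,im in views:
        o=np.round(proj(C,p0[:3])).astype(int)-w//2
        c=im[o[1]:o[1]+w,o[0]:o[0]+w].max(2)
        D.append((C,o,cv2.resize(c,None,fx=k,fy=k,interpolation=cv2.INTER_LINEAR)>105))
    D2=[]
    for C,o,m in D:
        n,l=cv2.connectedComponents(m.astype(np.uint8)); g=hull(C,boxpts(*p0,up),o,k,w*k)
        D2.append((C,o,l==1+np.argmax([(g&(l==i)).sum() for i in range(1,n)])))
    def f(p):
        s=0
        for C,o,m in D2:
            h=hull(C,boxpts(*p,up),o,k,w*k); s+=1-(h&m).sum()/(h|m).sum()
        return s
    S=np.array(p0)+np.vstack([np.zeros(4),np.diag([.012,.012,.012,.25])])
    r=minimize(f,p0,method='Nelder-Mead',options=dict(initial_simplex=S,xatol=1e-4,fatol=1e-4,maxiter=400))
    return r.x,r.fun
E
python3 - <<'E'
from h import *
t=cv2.imread("pics/top0.png")[:,:,::-1]; s=cv2.imread("pics/scene0.png")[:,:,::-1]
T,S=cam("top"),cam("scene")
for n,f,l in [("A",(182,264),(209,240)),("B",(253,280),(254.5,242)),("C",(373,280),(343,261))]:
    F,L=at_z(T,f,.046),at_z(T,l,.046); c=(F+L)/2; yaw=np.arctan2(*(L-F)[1::-1])
    p0=[c[0],c[1],.023,yaw]
    print(n,np.round(p0,3),np.linalg.norm(L-F))
    print([ (np.round(q[0],4),round(q[1],3)) for q in (fit([(T,t),(S,s)],p0),)])
for n,a,b in [("w",(448.2,224.6),(155.2,330.4)),("y",(449.8,245.4),(135.2,316.8)),("r",(449.4,266.2),(117.2,304.4))]: print(n,tri(T,a,S,b))
E
```

```text
A [ 0.469  0.295  0.023 -0.83 ] 0.09554641129214343
[(array([ 0.4713,  0.2989,  0.0233, -0.7615]), np.float64(0.101))]
B [ 0.447  0.141  0.023 -0.025] 0.1003062965943959
[(array([ 0.4477,  0.1433,  0.0252, -0.0664]), np.float64(0.072))]
C [ 0.424 -0.138  0.023  1.016] 0.09581056257131239
[(array([ 0.4246, -0.137 ,  0.0236,  1.0227]), np.float64(0.079))]
w (array([ 0.54876301, -0.36732701,  0.09170701]), np.float64(0.003919563060107976))
y (array([ 0.49445629, -0.36785997,  0.09832061]), np.float64(0.004171132315548942))
r (array([ 0.44010574, -0.36670796,  0.09839539]), np.float64(0.003066853927027179))
```

```bash
cat >> h.py <<'E'
def plan(pos,yaw):
    """servo numbers to bring TCP to pos, tool x along yaw (mod pi)"""
    s=bot.read_state(); Rt=R.from_rotvec(s["tcp_rot"]).as_matrix()
    d=Rt.T@(np.array(pos)-s["tool_pos"]); g=np.array([np.cos(yaw),np.sin(yaw),0])
    v=Rt.T@g; a=np.arctan2(v[1],v[0]); a=(a+np.pi/2)%np.pi-np.pi/2
    q1=np.arctan2(pos[1],pos[0])-s["q"][0]
    print("t",round(s["time"],2),"q6",round(s["q"][5],2),"TCP",np.round(s["tool_pos"],4),"toolx",np.round(Rt[:,0],3),"z",np.round(Rt[:,2],3))
    print("dq1",round(q1,2)," xyz",np.round(d/.5,4),"roll",np.round(a/np.pi,4),"(alt",np.round((a-np.sign(a)*np.pi)/np.pi,4),") rows",np.linalg.norm(d)/.0417,abs(a)/.125)
E
python3 - <<'E'
from h import *
c=np.array([.4477,.1433]);y=-.066;u=np.array([np.cos(y),np.sin(y)])
g=c+.042*u
plan([*g,.12],y); plan([*g,.003],y)
E
```

```text
t 0.1 q6 -0.04 TCP [0.2481 0.627  0.2301] toolx [-0.93   0.368  0.   ] z [-0.001 -0.002 -1.   ]
dq1 -0.88  xyz [-0.8072 -0.7266  0.2216] roll -0.0989 (alt 0.9011 ) rows 13.290156293597114 2.486312363761101
t 0.1 q6 -0.04 TCP [0.2481 0.627  0.2301] toolx [-0.93   0.368  0.   ] z [-0.001 -0.002 -1.   ]
dq1 -0.88  xyz [-0.8072 -0.7261  0.4556] roll -0.0989 (alt 0.9011 ) rows 14.117782352171437 2.486312363761101
```

servo_tool:
  targets:
    - {"hand": -1, "x": -0.4, "y": -0.36, "z": 0.05, "roll": -0.05}
    - {"hand": -1, "x": -0.4, "y": -0.36, "z": 0.05, "roll": -0.05}
    - {"hand": -1, "x": -0.4, "y": -0.36, "z": 0.05, "roll": -0.05}
    - {"hand": -1, "x": -0.807, "y": -0.727, "z": 0.2216, "roll": -0.0989}
    - {"hand": -1, "x": -0.807, "y": -0.727, "z": 0.2216, "roll": -0.0989}
    - {"hand": -1, "x": -0.807, "y": -0.727, "z": 0.2216, "roll": -0.0989}
    - {"hand": -1, "x": -0.807, "y": -0.727, "z": 0.2216, "roll": -0.0989}
    - {"hand": -1, "x": -0.807, "y": -0.727, "z": 0.2216, "roll": -0.0989}
    - {"hand": -1, "x": -0.807, "y": -0.727, "z": 0.2216, "roll": -0.0989}
    - {"hand": -1, "x": -0.807, "y": -0.727, "z": 0.2216, "roll": -0.0989}
  grip_force: 20

```text
time: 0.93
tool_pos: [0.4298, 0.2604, 0.1518]
tcp_rot: [-0.103, -3.14, 0.0]
wrist_force: [0.1, 0.5, -0.2]
width: 0.996
grip_force: 0.0
```

```bash
cat > p.py <<'E'
import sys
from h import *
x,y,z,yaw=map(float,sys.argv[1:]); plan([x,y,z],yaw)
E
python3 p.py .4896 .1405 .003 -.066
```

```text
t 0.93 q6 -1.01 TCP [0.4298 0.2604 0.1518] toolx [-0.998  0.066  0.   ] z [-0. -0. -1.]
dq1 -0.22  xyz [-0.1352 -0.2313  0.2977] roll 0.0001 (alt -0.9999 ) rows 4.802112488923859 0.0018843824651320062
```

servo_tool:
  targets:
    - {"hand": -1, "x": -0.1352, "y": -0.2313, "z": 0.06, "roll": 0}
    - {"hand": -1, "x": -0.1352, "y": -0.2313, "z": 0.06, "roll": 0}
    - {"hand": -1, "x": -0.1352, "y": -0.2313, "z": 0.06, "roll": 0}
    - {"hand": -1, "x": -0.1352, "y": -0.2313, "z": 0.06, "roll": 0}
    - {"hand": -1, "x": -0.1352, "y": -0.2313, "z": 0.06, "roll": 0}
    - {"hand": -1, "x": -0.1352, "y": -0.2313, "z": 0.06, "roll": 0}
    - {"hand": -1, "x": -0.1352, "y": -0.2313, "z": 0.06, "roll": 0}

```text
time: 1.52
tool_pos: [0.4891, 0.1434, 0.1226]
tcp_rot: [-0.103, -3.139, -0.001]
wrist_force: [0.6, -0.4, -0.0]
width: 1.0
grip_force: 0.0
```

```bash
python3 p.py .4896 .1405 .003 -.066
python3 - <<'E'
from h import *
st=bot.read_state(); im=read_camera("wrist"); cv2.imwrite("pics/w1.png",im[:,:,::-1])
print(fit([(cam("wrist",st),im)],[.4477,.1433,.023,-.066],w=200,k=2))
E
```

```text
t 1.52 q6 -1.27 TCP [0.4891 0.1434 0.1226] toolx [-0.998  0.066  0.   ] z [-0.     0.001 -1.   ]
dq1 0.04  xyz [-0.0014 -0.0058  0.2392] roll 0.0001 (alt -0.9999 ) rows 2.8695353215724344 0.0013177681400584618
(array([ 0.44584633,  0.14217351,  0.01934849, -0.07052076]), np.float64(0.01695564709263342))
```

View pics/w1.png

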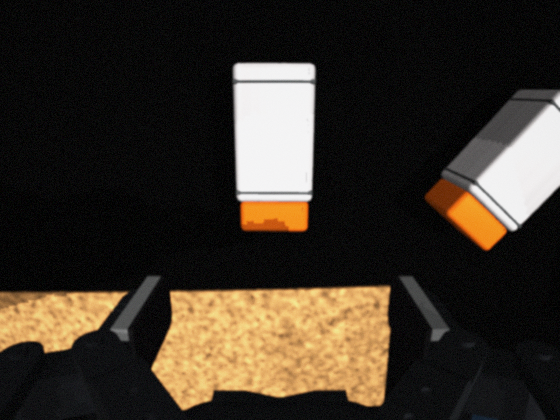

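The wrist view shows canister B between the finger lines (lid at (274,216)), fingers at columns 140 and 420, and the mat beyond.

servo_tool:
  targets:
    - {"hand": -1, "x": 0, "y": -0.006, "z": 0.1, "roll": 0}
    - {"hand": -1, "x": 0, "y": -0.006, "z": 0.18, "roll": 0}
    - {"hand": -1, "x": 0, "y": -0.006, "z": 0.22, "roll": 0}
    - {"hand": -1, "x": 0, "y": -0.006, "z": 0.237, "roll": 0}
    - {"hand": -1, "x": 0, "y": -0.006, "z": 0.237, "roll": 0}
    - {"hand": -1, "x": 0, "y": -0.006, "z": 0.237, "roll": 0}

```text
time: 2.07
tool_pos: [0.4897, 0.1406, 0.0048]
tcp_rot: [0.101, 3.139, 0.0]
wrist_force: [1.1, -0.0, 0.5]
width: 1.002
grip_force: 0.0
```

servo_tool:
  targets:
    - {"hand": 1, "x": 0, "y": 0, "z": 0, "roll": 0}
    - {"hand": 1, "x": 0, "y": 0, "z": 0, "roll": 0}
    - {"hand": 1, "x": 0, "y": 0, "z": 0, "roll": 0}
    - {"hand": 1, "x": 0, "y": 0, "z": 0, "roll": 0}
    - {"hand": 1, "x": 0, "y": 0, "z": 0, "roll": 0}
    - {"hand": 1, "x": 0, "y": 0, "z": 0, "roll": 0}
    - {"hand": 1, "x": 0, "y": 0, "z": 0, "roll": 0}
    - {"hand": 1, "x": 0, "y": 0, "z": 0, "roll": 0}
    - {"hand": 1, "x": 0, "y": 0, "z": 0, "roll": 0}
    - {"hand": 1, "x": 0, "y": 0, "z": 0, "roll": 0}
  grip_force: 20

```text
time: 2.9
tool_pos: [0.4908, 0.1398, 0.0057]
tcp_rot: [0.104, 3.137, 0.001]
wrist_force: [-1.0, 0.6, 6.1]
width: 0.49
grip_force: 23.0
```

servo_tool:
  targets:
    - {"hand": 1, "x": 0, "y": 0, "z": -0.015, "roll": 0}
    - {"hand": 1, "x": 0, "y": 0, "z": -0.03, "roll": 0}
    - {"hand": 1, "x": 0.003, "y": 0, "z": -0.045, "roll": 0}
    - {"hand": 1, "x": 0.006, "y": 0, "z": -0.06, "roll": 0}
    - {"hand": 1, "x": 0.009, "y": 0, "z": -0.075, "roll": 0}
    - {"hand": 1, "x": 0.012, "y": 0, "z": -0.09, "roll": 0}
    - {"hand": 1, "x": 0.015, "y": 0, "z": -0.1, "roll": 0}
    - {"hand": 1, "x": 0.015, "y": 0, "z": -0.1, "roll": 0}

```text
time: 3.57
tool_pos: [0.4825, 0.1403, 0.0556]
tcp_rot: [0.104, 3.138, 0.001]
wrist_force: [0.3, 1.2, -1.8]
width: 0.486
grip_force: 22.1
```

Run:
```python
from h import *
s=read_camera("scene"); st=bot.read_state(); w=read_camera("wrist")
print(st["width"],st["wrist_force"],st["torque"],st["tool_pos"])
p=proj(cam("scene"),st["tool_pos"]); print(p)
cv2.imwrite("pics/m2.png",np.hstack([tile(s,p,100,4),cv2.resize(w[:,:,::-1],(400,400))]))
```

```text
0.4913116822460227 [ 0.04983515  0.35962577 -0.43110207] [-0.01361505 -0.0673789  -0.0234829 ] [0.48225438 0.1401638  0.05490725]
[260.33404455 178.84834169]
```

View pics/m2.png

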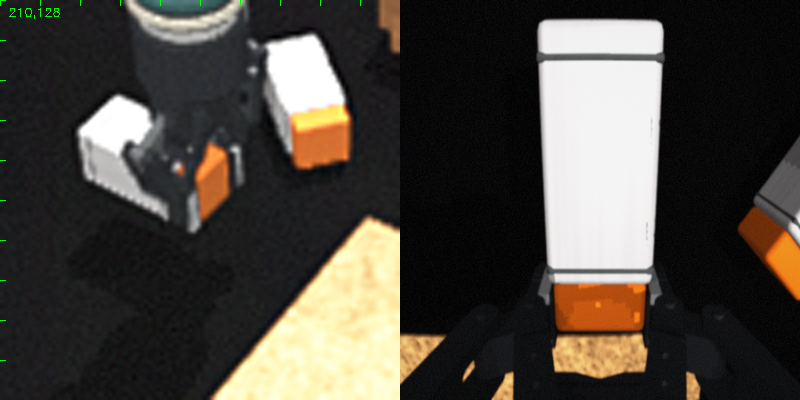

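The scene crop shows the canister held level and not swinging, and the wrist view agrees. I'll ease the grip by setting the closure so that it pivots under gravity.

servo_tool:
  targets:
    - {"hand": 0.1, "x": 0, "y": 0, "z": 0, "roll": 0}
    - {"hand": 0.1, "x": 0, "y": 0, "z": 0, "roll": 0}
    - {"hand": 0.06, "x": 0, "y": 0, "z": 0, "roll": 0}
    - {"hand": 0.06, "x": 0, "y": 0, "z": 0, "roll": 0}

```text
time: 4.0
tool_pos: [0.4815, 0.1399, 0.0536]
tcp_rot: [-0.104, -3.139, 0.0]
wrist_force: [0.6, -0.1, -1.5]
width: 0.49
grip_force: 22.1
```

Run:
```python
from h import *
st=bot.read_state();print(st["width"],st["grip_force"],st["wrist_force"],st["torque"])
```

```text
0.4896794406145212 22.128859162330627 [ 0.62574545 -0.08882477 -1.51182922] [ 0.00542054 -0.10095606  0.02620483]
```

servo_tool:
  targets:
    - {"hand": 0.03, "x": 0, "y": 0, "z": 0, "roll": 0}
    - {"hand": 0.03, "x": 0, "y": 0, "z": 0, "roll": 0}

```text
time: 4.17
tool_pos: [0.4817, 0.1399, 0.0539]
tcp_rot: [-0.104, -3.14, 0.0]
wrist_force: [0.6, 0.5, -1.6]
width: 0.487
grip_force: 22.1
```

servo_tool:
  targets:
    - {"hand": 0.015, "x": 0, "y": 0, "z": 0, "roll": 0}
    - {"hand": 0.015, "x": 0, "y": 0, "z": 0, "roll": 0}

```text
time: 4.33
tool_pos: [0.4821, 0.1401, 0.0542]
tcp_rot: [0.104, 3.14, 0.0]
wrist_force: [-0.3, -0.5, 0.5]
width: 0.493
grip_force: 0.0
```

Run:
```python
from h import *
st=bot.read_state();print(st["width"],st["grip_force"],st["wrist_force"],st["torque"])
```

```text
0.492520460836398 0.0 [-0.25892822 -0.49480072  0.47927629] [-0.01853459  0.02942405 -0.00733917]
```

servo_tool:
  targets:
    - {"hand": -1, "x": 0, "y": 0, "z": 0, "roll": 0}
    - {"hand": -1, "x": 0, "y": 0, "z": 0, "roll": 0}
    - {"hand": -1, "x": 0, "y": 0, "z": -0.06, "roll": 0}
    - {"hand": -1, "x": 0, "y": 0, "z": -0.14, "roll": 0}
    - {"hand": -1, "x": 0, "y": 0, "z": -0.14, "roll": 0}
    - {"hand": -1, "x": 0, "y": 0, "z": -0.14, "roll": 0}

```text
time: 4.83
tool_pos: [0.4847, 0.1407, 0.1274]
tcp_rot: [0.104, 3.133, 0.003]
wrist_force: [0.4, 0.4, -0.2]
width: 0.998
grip_force: 0.0
```

Run:
```python
from h import *
st=bot.read_state(); im=read_camera("wrist"); cv2.imwrite("pics/w2.png",im[:,:,::-1])
T=cam("top")
p,f=fit([(cam("wrist",st),im)],[.4407,.1428,.023,-.066],w=210,k=2); print(p,f)
def g(d): return [*(p[:2]+d*np.array([np.cos(p[3]),np.sin(p[3])])),.033]
plan(g(.054),p[3])
```

```text
[ 0.44387735  0.14175185  0.01965208 -0.06399903] 0.016595021493551965
t 4.88 q6 -1.27 TCP [0.4829 0.1403 0.1254] toolx [-0.998  0.066 -0.003] z [ 0.003  0.001 -1.   ]
dq1 0.04  xyz [-0.0293 -0.0021  0.185 ] roll -0.0007 (alt 0.9993 ) rows 2.2458763513272806 0.01658561113170265
```

servo_tool:
  targets:
    - {"hand": -1, "x": -0.029, "y": -0.002, "z": 0.08, "roll": 0}
    - {"hand": -1, "x": -0.029, "y": -0.002, "z": 0.15, "roll": 0}
    - {"hand": -1, "x": -0.029, "y": -0.002, "z": 0.184, "roll": 0}
    - {"hand": -1, "x": -0.029, "y": -0.002, "z": 0.184, "roll": 0}
    - {"hand": 1, "x": -0.029, "y": -0.002, "z": 0.184, "roll": 0}
    - {"hand": 1, "x": -0.029, "y": -0.002, "z": 0.184, "roll": 0}
    - {"hand": 1, "x": -0.029, "y": -0.002, "z": 0.184, "roll": 0}
    - {"hand": 1, "x": -0.029, "y": -0.002, "z": 0.184, "roll": 0}
    - {"hand": 1, "x": -0.029, "y": -0.002, "z": 0.184, "roll": 0}
    - {"hand": 1, "x": -0.029, "y": -0.002, "z": 0.184, "roll": 0}

```text
time: 5.72
tool_pos: [0.498, 0.1384, 0.0338]
tcp_rot: [0.103, 3.136, 0.001]
wrist_force: [1.4, -0.1, 4.7]
width: 0.478
grip_force: 20.4
```

```bash
cat > st.py <<'E'
from h import *
s=bot.read_state(); print(round(s["time"],2),np.round(s["tool_pos"],4),"w",round(s["width"],3),"g",round(s["grip_force"],1),"F",np.round(s["wrist_force"],1),"T",np.round(s["torque"],3))
E
python3 st.py
```

```text
5.72 [0.498  0.1384 0.0338] w 0.478 g 20.4 F [ 1.4 -0.1  4.7] T [ 0.015 -0.115  0.009]
```

servo_tool:
  targets:
    - {"hand": 1, "x": 0, "y": 0, "z": -0.02, "roll": 0}
    - {"hand": 1, "x": 0.003, "y": 0, "z": -0.04, "roll": 0}
    - {"hand": 1, "x": 0.008, "y": 0, "z": -0.06, "roll": 0}
    - {"hand": 1, "x": 0.015, "y": 0, "z": -0.08, "roll": 0}
    - {"hand": 1, "x": 0.02, "y": 0, "z": -0.1, "roll": 0}
    - {"hand": 1, "x": 0.02, "y": 0, "z": -0.1, "roll": 0}
    - {"hand": 1, "x": 0.02, "y": 0, "z": -0.1, "roll": 0}

```text
time: 6.3
tool_pos: [0.4868, 0.1389, 0.0832]
tcp_rot: [0.103, 3.138, 0.001]
wrist_force: [0.4, 0.1, -1.9]
width: 0.478
grip_force: 20.5
```

```bash
cat > look.py <<'E'
import sys
from h import *
s=read_camera("scene"); st=bot.read_state(); w=read_camera("wrist")
p=proj(cam("scene"),st["tool_pos"])
cv2.imwrite(f"pics/{sys.argv[1]}.png",np.hstack([tile(s,p,100,4),cv2.resize(w[:,:,::-1],(400,400))]))
E
python3 st.py; python3 look.py l3
```

```text
6.3 [0.4868 0.1389 0.0832] w 0.478 g 20.5 F [ 0.4  0.1 -1.9] T [-0.013 -0.095  0.037]
```

View pics/l3.png

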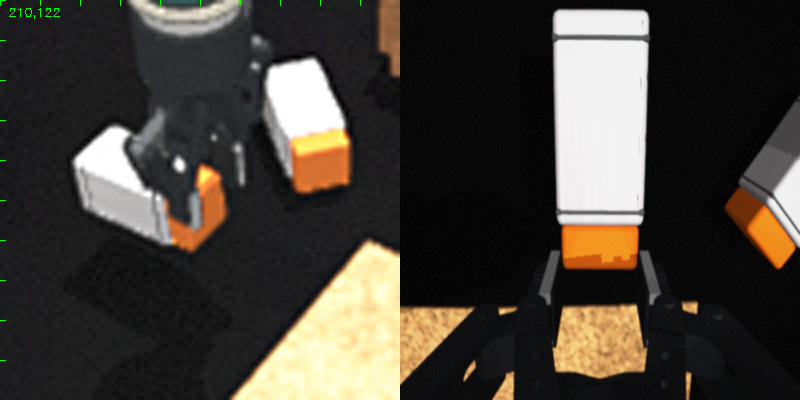

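It is still level: the pads resist turning. I'll try a ratchet of sharp up-and-down moves.

servo_tool:
  targets:
    - {"hand": 1, "x": 0, "y": 0, "z": -0.16, "roll": 0}
    - {"hand": 1, "x": 0, "y": 0, "z": -0.16, "roll": 0}
    - {"hand": 1, "x": 0, "y": 0, "z": -0.04, "roll": 0}
    - {"hand": 1, "x": 0, "y": 0, "z": -0.16, "roll": 0}
    - {"hand": 1, "x": 0, "y": 0, "z": -0.04, "roll": 0}
    - {"hand": 1, "x": 0, "y": 0, "z": -0.16, "roll": 0}
    - {"hand": 1, "x": 0, "y": 0, "z": -0.04, "roll": 0}
    - {"hand": 1, "x": 0, "y": 0, "z": -0.16, "roll": 0}
    - {"hand": 1, "x": 0, "y": 0, "z": -0.16, "roll": 0}
    - {"hand": 1, "x": 0, "y": 0, "z": -0.16, "roll": 0}

```text
time: 7.23
tool_pos: [0.4875, 0.1389, 0.162]
tcp_rot: [0.104, 3.138, 0.001]
wrist_force: [0.3, 0.8, -0.3]
width: 0.477
grip_force: 21.5
```

```bash
python3 st.py
python3 - <<'E'
from h import *
st=bot.read_state(); w=read_camera("wrist"); m=(w.max(2)>105)&(w.min(2)>90)
n,l,s,c=cv2.connectedComponentsWithStats(m.astype(np.uint8)); i=l[150,279]; print(i,s[i])
E
```

```text
7.23 [0.4875 0.1389 0.162 ] w 0.477 g 21.5 F [ 0.3  0.8 -0.3] T [ 0.066  0.042 -0.049]
0 [     0      0    560    420 200627]
```

```bash
python3 st.py; python3 look.py l4
```

```text
7.28 [0.4877 0.139  0.1628] w 0.477 g 21.3 F [ 0.2  0.5 -1.4] T [ 0.015 -0.001  0.035]
```

View pics/l4.png

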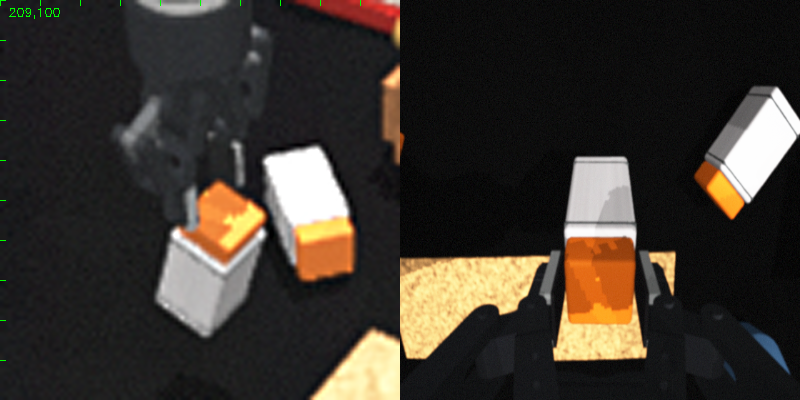

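The ratchet worked: the scene crop shows the canister hanging lid up (lid at about (264,155) in the full picture) and leaning some 20°. Next I carry it over the mat and set it down with a drag towards the robot to right it.

```bash
python3 p.py .644 .037 .13 -.066
```

```text
t 7.38 q6 -1.28 TCP [0.4874 0.139  0.1632] toolx [-0.998  0.066 -0.003] z [ 0.003  0.001 -1.   ]
dq1 -0.17  xyz [-0.3258 -0.1828  0.0672] roll -0.0 (alt 1.0 ) rows 4.551985169003515 0.0006595152816899486
```

servo_tool:
  targets:
    - {"hand": 1, "x": -0.04, "y": -0.02, "z": 0, "roll": 0}
    - {"hand": 1, "x": -0.1, "y": -0.056, "z": 0, "roll": 0}
    - {"hand": 1, "x": -0.16, "y": -0.09, "z": 0, "roll": 0}
    - {"hand": 1, "x": -0.22, "y": -0.123, "z": 0, "roll": 0}
    - {"hand": 1, "x": -0.28, "y": -0.157, "z": 0.02, "roll": 0}
    - {"hand": 1, "x": -0.31, "y": -0.174, "z": 0.04, "roll": 0}
    - {"hand": 1, "x": -0.326, "y": -0.183, "z": 0.06, "roll": 0}
    - {"hand": 1, "x": -0.326, "y": -0.183, "z": 0.067, "roll": 0}
    - {"hand": 1, "x": -0.326, "y": -0.183, "z": 0.067, "roll": 0}

```text
time: 8.13
tool_pos: [0.6411, 0.0368, 0.1269]
tcp_rot: [-0.105, -3.136, -0.0]
wrist_force: [0.1, 0.2, -1.8]
width: 0.478
grip_force: 21.5
```

```bash
python3 st.py; python3 p.py .606 .037 .095 -.066;  python3 look.py l5
```

```text
8.13 [0.6411 0.0368 0.1269] w 0.478 g 21.5 F [ 0.1  0.2 -1.8] T [ 0.004 -0.001  0.008]
t 8.13 q6 -1.49 TCP [0.6411 0.0368 0.1269] toolx [-0.998  0.067  0.004] z [-0.004  0.    -1.   ]
dq1 0.04  xyz [ 0.0699 -0.0043  0.0641] roll -0.0002 (alt 0.9998 ) rows 1.1382116245583742 0.004934654519701098
```

View pics/l5.png

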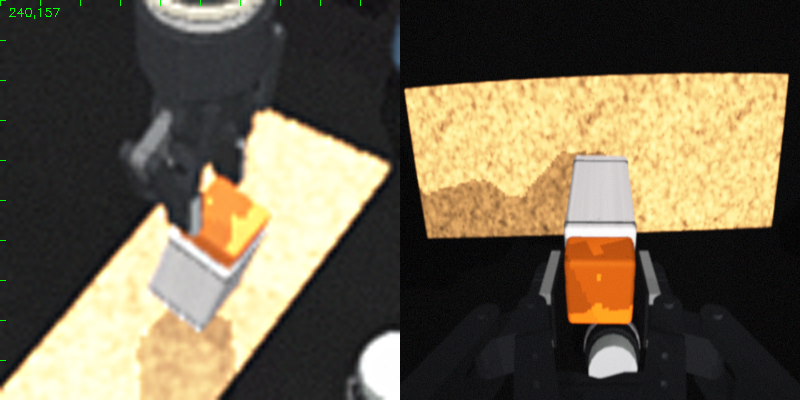

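The canister hangs over the mat, tilted with its foot towards the robot. Now the lowering with the drag.

servo_tool:
  targets:
    - {"hand": 1, "x": 0, "y": -0.002, "z": 0.02, "roll": 0}
    - {"hand": 1, "x": 0, "y": -0.004, "z": 0.035, "roll": 0}
    - {"hand": 1, "x": 0, "y": -0.004, "z": 0.045, "roll": 0}
    - {"hand": 1, "x": 0.01, "y": -0.004, "z": 0.046, "roll": 0}
    - {"hand": 1, "x": 0.02, "y": -0.004, "z": 0.048, "roll": 0}
    - {"hand": 1, "x": 0.03, "y": -0.004, "z": 0.05, "roll": 0}
    - {"hand": 1, "x": 0.04, "y": -0.004, "z": 0.053, "roll": 0}
    - {"hand": 1, "x": 0.05, "y": -0.004, "z": 0.057, "roll": 0}
    - {"hand": 1, "x": 0.06, "y": -0.004, "z": 0.06, "roll": 0}
    - {"hand": 1, "x": 0.07, "y": -0.004, "z": 0.064, "roll": 0}

```text
time: 9.07
tool_pos: [0.6098, 0.0374, 0.0991]
tcp_rot: [0.104, 3.134, 0.001]
wrist_force: [2.9, 2.1, 14.5]
width: 0.473
grip_force: 25.9
```

```bash
python3 st.py; python3 look.py l6
python3 - <<'E'
from h import *
w=read_camera("wrist"); m=(w.min(2)>90)
n,l,s,c=cv2.connectedComponentsWithStats(m.astype(np.uint8)); print([list(x) for x in s if x[4]>300])
E
```

```text
9.07 [0.6098 0.0374 0.0991] w 0.473 g 25.9 F [ 2.9  2.1 14.5] T [ 0.128 -0.709 -0.017]
[[np.int32(0), np.int32(0), np.int32(560), np.int32(420), np.int32(161398)], [np.int32(0), np.int32(125), np.int32(560), np.int32(195), np.int32(70103)], [np.int32(84), np.int32(221), np.int32(45), np.int32(55), np.int32(809)], [np.int32(190), np.int32(222), np.int32(34), np.int32(35), np.int32(500)]]
```

View pics/l6.png

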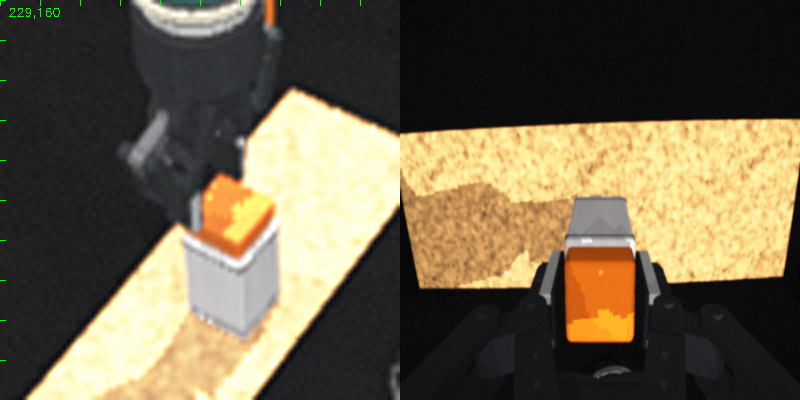

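It stands nearly vertical on the mat, so I ease off and open.

servo_tool:
  targets:
    - {"hand": 1, "x": 0.003, "y": 0, "z": -0.003, "roll": 0}
    - {"hand": -1, "x": 0.003, "y": 0, "z": -0.003, "roll": 0}
    - {"hand": -1, "x": 0.003, "y": 0, "z": -0.003, "roll": 0}
    - {"hand": -1, "x": 0.003, "y": 0, "z": -0.003, "roll": 0}
    - {"hand": -1, "x": 0.003, "y": 0, "z": -0.003, "roll": 0}
    - {"hand": -1, "x": 0.003, "y": 0, "z": -0.003, "roll": 0}
    - {"hand": -1, "x": 0.003, "y": 0, "z": -0.06, "roll": 0}
    - {"hand": -1, "x": 0.003, "y": 0, "z": -0.12, "roll": 0}
    - {"hand": -1, "x": 0.003, "y": 0, "z": -0.16, "roll": 0}
    - {"hand": -1, "x": 0.003, "y": 0, "z": -0.16, "roll": 0}

```text
time: 10.05
tool_pos: [0.6098, 0.0371, 0.1823]
tcp_rot: [0.104, 3.131, 0.001]
wrist_force: [-0.1, -0.7, -0.3]
width: 0.998
grip_force: 0.0
```

servo_tool:
  targets:
    - {"hand": -1, "x": 0.3, "y": 0.4, "z": 0, "roll": 0}
    - {"hand": -1, "x": 0.3, "y": 0.4, "z": 0, "roll": 0}
    - {"hand": -1, "x": 0.3, "y": 0.4, "z": 0, "roll": 0}
    - {"hand": -1, "x": 0.3, "y": 0.4, "z": 0, "roll": 0}
    - {"hand": -1, "x": 0.3, "y": 0.4, "z": 0, "roll": 0}
    - {"hand": -1, "x": 0.3, "y": 0.4, "z": 0, "roll": 0}
    - {"hand": -1, "x": 0.3, "y": 0.4, "z": 0, "roll": 0}
    - {"hand": -1, "x": 0.3, "y": 0.4, "z": 0, "roll": 0}
    - {"hand": -1, "x": 0.3, "y": 0.4, "z": 0, "roll": 0}

```text
time: 10.8
tool_pos: [0.4696, 0.2464, 0.176]
tcp_rot: [-0.102, -3.14, 0.002]
wrist_force: [0.4, 0.2, 0.4]
width: 0.999
grip_force: 0.0
```

```bash
python3 st.py
python3 - <<'E'
from h import *
t,s=read_camera("top"),read_camera("scene"); T,S=cam("top"),cam("scene")
for n,im in (("top7",t),("scene7",s)): cv2.imwrite(f"pics/{n}.png",im[:,:,::-1])
print("A",fit([(T,t),(S,s)],[.4713,.2989,.023,-.76])); print("C",fit([(T,t),(S,s)],[.4246,-.137,.023,1.02]))
# B: lid orange centroid, both views
ls=[]
for C,im,r in ((T,t,14),(S,s,14)):
    h=cv2.cvtColor(im,cv2.COLOR_RGB2HSV); m=(h[...,0]<16)&(h[...,1]>190)&(h[...,2]>90)
    p=proj(C,[.616,.037,.1]); n,l,st,c=cv2.connectedComponentsWithStats(m.astype(np.uint8))
    i=1+np.argmin([np.hypot(*(q-p))-(a>60)*100 for q,a in zip(c[1:],st[1:,4])]); print(p,c[i],st[i]); ls.append(c[i])
print(tri(T,ls[0],S,ls[1]))
cv2.imwrite("pics/m7.png",np.hstack([tile(t,proj(T,[.616,.037,.05]),66,6),tile(s,proj(S,[.616,.037,.05]),66,6)]))
E
```

```text
10.8 [0.4696 0.2464 0.176 ] w 0.999 g 0.0 F [0.4 0.2 0.4] T [-0.015 -0.007 -0.002]
A (array([ 0.44537349,  0.34314945, -0.02395868, -0.74297015]), np.float64(0.7740202216756592))
C (array([ 0.42495298, -0.13736237,  0.02339491,  1.01776871]), np.float64(0.08813593556557953))
[294.57841975 195.8771345 ] [341.94117647 260.54901961] [337 254  15  16  51]
[281.77321986 210.89272435] [289.83471074 163.95867769] [283 159  14  11 121]
(array([ 0.55518306, -0.00880959,  0.29145242]), np.float64(0.19808389034618318))
```

View pics/m7.png

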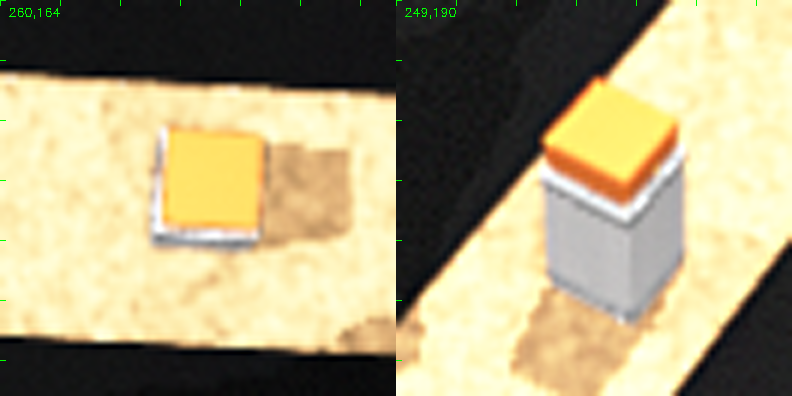

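B stands square on the mat (lid at (295.5,193.7) in the top view). Next is canister A.

```bash
python3 p.py .5104 .2616 .13 -.7615
```

```text
t 10.9 q6 -1.07 TCP [0.4704 0.2455 0.1762] toolx [-0.998  0.067  0.   ] z [-0.    -0.001 -1.   ]
dq1 0.04  xyz [-0.0776  0.0376  0.0923] roll 0.221 (alt -0.779 ) rows 1.5146882083078437 5.5533759547288355
```

servo_tool:
  targets:
    - {"hand": -1, "x": -0.078, "y": 0.037, "z": 0.092, "roll": 0.221}
    - {"hand": -1, "x": -0.078, "y": 0.037, "z": 0.092, "roll": 0.221}
    - {"hand": -1, "x": -0.078, "y": 0.037, "z": 0.092, "roll": 0.221}
    - {"hand": -1, "x": -0.078, "y": 0.037, "z": 0.092, "roll": 0.221}
    - {"hand": -1, "x": -0.078, "y": 0.037, "z": 0.092, "roll": 0.221}
    - {"hand": -1, "x": -0.078, "y": 0.037, "z": 0.092, "roll": 0.221}
    - {"hand": -1, "x": -0.078, "y": 0.037, "z": 0.092, "roll": 0.221}
    - {"hand": -1, "x": -0.078, "y": 0.037, "z": 0.092, "roll": 0.221}
    - {"hand": -1, "x": -0.078, "y": 0.037, "z": 0.092, "roll": 0.221}

```text
time: 11.65
tool_pos: [0.5105, 0.2615, 0.1304]
tcp_rot: [-1.166, -2.917, 0.0]
wrist_force: [-0.5, -0.3, 0.7]
width: 1.002
grip_force: 0.0
```

```bash
cat > wf.py <<'E'
import sys
from h import *
x,y,yaw=map(float,sys.argv[1:4])
st=bot.read_state(); im=read_camera("wrist"); s=read_camera("scene"); cv2.imwrite("pics/wf.png",im[:,:,::-1])
p,f=fit([(cam("wrist",st),im)],[x,y,.021,yaw],w=210,k=2); print("W",np.round(p,4),round(f,4))
u=np.array([np.cos(p[3]),np.sin(p[3])])
plan([*(p[:2]+.054*u),.033],p[3])
E
python3 wf.py .4713 .2989 -.7615
```

```text
W [ 0.4693  0.2961  0.0204 -0.7608] 0.0148
t 11.75 q6 -0.38 TCP [0.5103 0.2619 0.1305] toolx [-0.725  0.689 -0.   ] z [ 0. -0. -1.]
dq1 0.04  xyz [-0.0014 -0.007   0.1951] roll 0.0002 (alt -0.9998 ) rows 2.340429819676346 0.005857474768543369
```

servo_tool:
  targets:
    - {"hand": -1, "x": -0.001, "y": -0.007, "z": 0.08, "roll": 0}
    - {"hand": -1, "x": -0.001, "y": -0.007, "z": 0.16, "roll": 0}
    - {"hand": -1, "x": -0.001, "y": -0.007, "z": 0.194, "roll": 0}
    - {"hand": -1, "x": -0.001, "y": -0.007, "z": 0.194, "roll": 0}
    - {"hand": 1, "x": -0.001, "y": -0.007, "z": 0.194, "roll": 0}
    - {"hand": 1, "x": -0.001, "y": -0.007, "z": 0.194, "roll": 0}
    - {"hand": 1, "x": -0.001, "y": -0.007, "z": 0.194, "roll": 0}
    - {"hand": 1, "x": -0.001, "y": -0.007, "z": 0.194, "roll": 0}
    - {"hand": 1, "x": -0.001, "y": -0.007, "z": 0.194, "roll": 0}
    - {"hand": 1, "x": -0.001, "y": -0.007, "z": 0.194, "roll": 0}
  grip_force: 20

```text
time: 12.58
tool_pos: [0.5101, 0.2602, 0.036]
tcp_rot: [1.164, 2.914, 0.005]
wrist_force: [1.1, -1.2, 5.3]
width: 0.479
grip_force: 20.0
```

servo_tool:
  targets:
    - {"hand": 1, "x": 0, "y": 0, "z": -0.02, "roll": 0}
    - {"hand": 1, "x": 0.003, "y": 0, "z": -0.04, "roll": 0}
    - {"hand": 1, "x": 0.008, "y": 0, "z": -0.06, "roll": 0}
    - {"hand": 1, "x": 0.015, "y": 0, "z": -0.08, "roll": 0}
    - {"hand": 1, "x": 0.02, "y": 0, "z": -0.1, "roll": 0}
    - {"hand": 1, "x": 0.02, "y": 0, "z": -0.1, "roll": 0}
    - {"hand": 1, "x": 0.02, "y": 0, "z": -0.1, "roll": 0}

```text
time: 13.17
tool_pos: [0.5012, 0.267, 0.0848]
tcp_rot: [1.164, 2.916, 0.003]
wrist_force: [-0.1, 0.2, -2.2]
width: 0.475
grip_force: 20.4
```

servo_tool:
  targets:
    - {"hand": 1, "x": 0, "y": 0, "z": -0.16, "roll": 0}
    - {"hand": 1, "x": 0, "y": 0, "z": -0.16, "roll": 0}
    - {"hand": 1, "x": 0, "y": 0, "z": -0.04, "roll": 0}
    - {"hand": 1, "x": 0, "y": 0, "z": -0.16, "roll": 0}
    - {"hand": 1, "x": 0, "y": 0, "z": -0.04, "roll": 0}
    - {"hand": 1, "x": 0, "y": 0, "z": -0.16, "roll": 0}
    - {"hand": 1, "x": 0, "y": 0, "z": -0.04, "roll": 0}
    - {"hand": 1, "x": 0, "y": 0, "z": -0.16, "roll": 0}
    - {"hand": 1, "x": 0, "y": 0, "z": -0.16, "roll": 0}
    - {"hand": 1, "x": 0, "y": 0, "z": -0.16, "roll": 0}

```text
time: 14.0
tool_pos: [0.5019, 0.2669, 0.1637]
tcp_rot: [1.165, 2.916, 0.002]
wrist_force: [0.9, -0.5, -1.4]
width: 0.472
grip_force: 22.0
```

```bash
cat > blob.py <<'E'
from h import *
st=bot.read_state(); w=read_camera("wrist"); h=cv2.cvtColor(w,cv2.COLOR_RGB2HSV)
cv2.imwrite("pics/wb.png",w[:,:,::-1])
for nm,m in (("white",(w.min(2)>90)&(h[...,1]<40)),("orange",(h[...,0]<25)&(h[...,1]>190)&(h[...,2]>70))):
    n,l,s,c=cv2.connectedComponentsWithStats(m.astype(np.uint8)); print(nm,[x[:5].tolist() for x in s[1:] if x[4]>500])
E
python3 st.py; python3 blob.py
```

```text
14.0 [0.5019 0.2669 0.1637] w 0.472 g 22.0 F [ 0.9 -0.5 -1.4] T [ 0.012 -0.091 -0.063]
white [[227, 148, 102, 108, 8605], [195, 263, 30, 58, 806], [335, 263, 29, 57, 772]]
orange [[229, 243, 101, 89, 7920]]
```

```bash
python3 p.py .660 .155 .13 -.04
```

```text
t 14.05 q6 -0.37 TCP [0.502  0.267  0.1644] toolx [-0.725  0.689 -0.001] z [ 0.003  0.001 -1.   ]
dq1 -0.21  xyz [-0.3833  0.0553  0.0694] roll -0.2293 (alt 0.7707 ) rows 4.717285962586096 5.763069404188485
```

servo_tool:
  targets:
    - {"hand": 1, "x": -0.04, "y": 0.006, "z": 0, "roll": -0.025}
    - {"hand": 1, "x": -0.09, "y": 0.013, "z": 0, "roll": -0.05}
    - {"hand": 1, "x": -0.14, "y": 0.02, "z": 0, "roll": -0.085}
    - {"hand": 1, "x": -0.2, "y": 0.029, "z": 0, "roll": -0.12}
    - {"hand": 1, "x": -0.26, "y": 0.038, "z": 0, "roll": -0.155}
    - {"hand": 1, "x": -0.31, "y": 0.045, "z": 0.02, "roll": -0.19}
    - {"hand": 1, "x": -0.35, "y": 0.05, "z": 0.04, "roll": -0.215}
    - {"hand": 1, "x": -0.383, "y": 0.055, "z": 0.06, "roll": -0.229}
    - {"hand": 1, "x": -0.383, "y": 0.055, "z": 0.069, "roll": -0.229}
    - {"hand": 1, "x": -0.383, "y": 0.055, "z": 0.069, "roll": -0.229}

```text
time: 14.88
tool_pos: [0.6583, 0.1536, 0.1283]
tcp_rot: [-0.068, -3.14, -0.0]
wrist_force: [-0.9, 0.1, -1.9]
width: 0.467
grip_force: 21.2
```

```bash
python3 st.py; python3 blob.py;python3 p.py .608 .155 .095 -.04
```

```text
14.88 [0.6583 0.1536 0.1283] w 0.467 g 21.2 F [-0.9  0.1 -1.9] T [ 0.01   0.031 -0.024]
white [[10, 129, 137, 96, 5011], [226, 141, 104, 112, 8952], [196, 263, 29, 57, 697]]
orange [[0, 148, 92, 88, 7577], [229, 241, 101, 90, 8141]]
t 14.93 q6 -1.34 TCP [0.6579 0.1543 0.1289] toolx [-0.999  0.043  0.001] z [-0.001  0.    -1.   ]
dq1 0.06  xyz [ 0.0998 -0.0029  0.0679] roll -0.0008 (alt 0.9992 ) rows 1.4477811240707055 0.020589992781232525
```

servo_tool:
  targets:
    - {"hand": 1, "x": 0, "y": -0.002, "z": 0.025, "roll": 0}
    - {"hand": 1, "x": 0, "y": -0.003, "z": 0.042, "roll": 0}
    - {"hand": 1, "x": 0.005, "y": -0.003, "z": 0.05, "roll": 0}
    - {"hand": 1, "x": 0.02, "y": -0.003, "z": 0.051, "roll": 0}
    - {"hand": 1, "x": 0.035, "y": -0.003, "z": 0.052, "roll": 0}
    - {"hand": 1, "x": 0.05, "y": -0.003, "z": 0.053, "roll": 0}
    - {"hand": 1, "x": 0.065, "y": -0.003, "z": 0.055, "roll": 0}
    - {"hand": 1, "x": 0.08, "y": -0.003, "z": 0.058, "roll": 0}
    - {"hand": 1, "x": 0.09, "y": -0.003, "z": 0.061, "roll": 0}
    - {"hand": 1, "x": 0.1, "y": -0.003, "z": 0.065, "roll": 0}

```text
time: 15.77
tool_pos: [0.6113, 0.1553, 0.1002]
tcp_rot: [0.063, 3.132, 0.001]
wrist_force: [3.0, -2.6, 19.7]
width: 0.467
grip_force: 29.3
```

```bash
python3 st.py; python3 blob.py; python3 look.py l8
```

```text
15.77 [0.6113 0.1553 0.1002] w 0.467 g 29.3 F [ 3.  -2.6 19.7] T [-0.534 -0.676  0.059]
white [[0, 202, 135, 128, 4822], [229, 207, 98, 58, 4165], [196, 264, 28, 56, 689], [336, 264, 27, 56, 554]]
orange [[0, 255, 82, 97, 7115], [230, 258, 100, 102, 9639]]
```

View pics/l8.png

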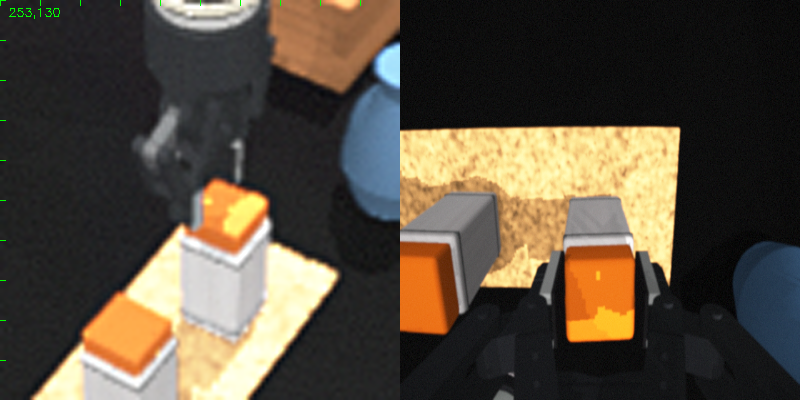

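A stands nearly vertical on the mat beside B, so I release it the same way and go to C.

servo_tool:
  targets:
    - {"hand": 1, "x": 0.003, "y": 0, "z": -0.005, "roll": 0}
    - {"hand": -1, "x": 0.003, "y": 0, "z": -0.005, "roll": 0}
    - {"hand": -1, "x": 0.003, "y": 0, "z": -0.005, "roll": 0}
    - {"hand": -1, "x": 0.003, "y": 0, "z": -0.005, "roll": 0}
    - {"hand": -1, "x": 0.003, "y": 0, "z": -0.005, "roll": 0}
    - {"hand": -1, "x": 0.003, "y": 0, "z": -0.005, "roll": 0}
    - {"hand": -1, "x": 0.003, "y": 0, "z": -0.06, "roll": 0}
    - {"hand": -1, "x": 0.003, "y": 0, "z": -0.12, "roll": 0}
    - {"hand": -1, "x": 0.003, "y": 0, "z": -0.16, "roll": 0}
    - {"hand": -1, "x": 0.003, "y": 0, "z": -0.16, "roll": 0}

```text
time: 16.75
tool_pos: [0.6103, 0.1558, 0.1822]
tcp_rot: [0.064, 3.132, 0.003]
wrist_force: [1.4, -0.5, 0.3]
width: 1.0
grip_force: 0.0
```

```bash
python3 p.py .453 -.091 .17 1.02
```

```text
t 16.75 q6 -1.32 TCP [0.6103 0.1558 0.1822] toolx [-0.999  0.041 -0.009] z [ 0.009  0.002 -1.   ]
dq1 -0.41  xyz [ 0.2942 -0.506   0.0208] roll -0.3377 (alt 0.6623 ) rows 7.023020244754026 8.487775991671814
```

servo_tool:
  targets:
    - {"hand": -1, "x": 0.294, "y": -0.506, "z": 0.021, "roll": 0.36}
    - {"hand": -1, "x": 0.294, "y": -0.506, "z": 0.021, "roll": 0.36}
    - {"hand": -1, "x": 0.294, "y": -0.506, "z": 0.021, "roll": 0.36}
    - {"hand": -1, "x": 0.294, "y": -0.506, "z": 0.021, "roll": 0.36}
    - {"hand": -1, "x": 0.294, "y": -0.506, "z": 0.021, "roll": 0.36}
    - {"hand": -1, "x": 0.294, "y": -0.506, "z": 0.021, "roll": 0.36}
    - {"hand": -1, "x": 0.294, "y": -0.506, "z": 0.021, "roll": 0.36}
    - {"hand": -1, "x": 0.294, "y": -0.506, "z": 0.021, "roll": 0.36}
    - {"hand": -1, "x": 0.294, "y": -0.506, "z": 0.021, "roll": 0.36}
    - {"hand": -1, "x": 0.294, "y": -0.506, "z": 0.021, "roll": 0.36}

```text
time: 17.58
tool_pos: [0.4485, -0.0926, 0.1652]
tcp_rot: [-1.744, -2.612, 0.0]
wrist_force: [-0.1, -0.7, 0.6]
width: 1.001
grip_force: 0.0
```

```bash
python3 p.py .453 -.091 .13 1.02
```

```text
t 17.58 q6 -0.65 TCP [ 0.4485 -0.0926  0.1652] toolx [-0.383  0.924  0.001] z [-0.001  0.    -1.   ]
dq1 0.06  xyz [-0.0005  0.0095  0.0704] roll 0.3005 (alt -0.6995 ) rows 0.8521575906443905 7.551603391162541
```

servo_tool:
  targets:
    - {"hand": -1, "x": 0, "y": 0.01, "z": 0.07, "roll": 0.3005}
    - {"hand": -1, "x": 0, "y": 0.01, "z": 0.07, "roll": 0.3005}
    - {"hand": -1, "x": 0, "y": 0.01, "z": 0.07, "roll": 0.3005}
    - {"hand": -1, "x": 0, "y": 0.01, "z": 0.07, "roll": 0.3005}
    - {"hand": -1, "x": 0, "y": 0.01, "z": 0.07, "roll": 0.3005}
    - {"hand": -1, "x": 0, "y": 0.01, "z": 0.07, "roll": 0.3005}
    - {"hand": -1, "x": 0, "y": 0.01, "z": 0.07, "roll": 0.3005}
    - {"hand": -1, "x": 0, "y": 0.01, "z": 0.07, "roll": 0.3005}
    - {"hand": -1, "x": 0, "y": 0.01, "z": 0.07, "roll": 0.3005}
    - {"hand": -1, "x": 0, "y": 0.01, "z": 0.07, "roll": 0.3005}

```text
time: 18.42
tool_pos: [0.4541, -0.0894, 0.1306]
tcp_rot: [-2.733, -1.548, 0.001]
wrist_force: [-0.0, 0.7, -0.9]
width: 0.997
grip_force: 0.0
```

```bash
python3 p.py .4533 -.0911 .033 1.018
python3 - <<'E'
from h import *
w=read_camera("wrist"); cv2.imwrite("pics/w9.png",w[:,:,::-1])
t,s=read_camera("top"),read_camera("scene"); T,S=cam("top"),cam("scene")
cv2.imwrite("pics/t9.png",t[:,:,::-1]); cv2.imwrite("pics/s9.png",s[:,:,::-1])
print("C",fit([(S,s)],[.4246,-.137,.023,1.02])); print("C top",fit([(T,t)],[.4246,-.137,.023,1.02]))
def lids(im,p,C):
    h=cv2.cvtColor(im,cv2.COLOR_RGB2HSV); m=((h[...,0]<24)&(h[...,1]>165)&(h[...,2]>90)).astype(np.uint8)
    q=proj(C,p); n,l,st,c=cv2.connectedComponentsWithStats(m); k=[i for i in range(1,n) if st[i,4]>60]
    i=min(k,key=lambda i:np.hypot(*(c[i]-q))); return q,c[i],st[i]
for p in ([.622,.037,.104],[.622,.155,.104]): print(lids(t,p,T)); print(lids(s,p,S))
E
```

```text
t 18.42 q6 0.29 TCP [ 0.4541 -0.0894  0.1306] toolx [ 0.514  0.858 -0.   ] z [-0.001  0.    -1.   ]
dq1 0.05  xyz [-0.0038  0.0005  0.1951] roll 0.0041 (alt -0.9959 ) rows 2.340143803997973 0.1021478697479985
C (array([ 0.42711377, -0.13706271,  0.02584283,  1.00227651]), np.float64(0.034690157958687684))
C top (array([ 0.4156838 , -0.17975587,  0.09958323, -0.00068642]), np.float64(0.5569651283936998))
(array([294.68505484, 193.35551747]), array([449.26229508, 266.06557377]), array([445, 262,   9,   9,  61], dtype=int32))
(array([283.80615402, 210.77302786]), array([283.08163265, 215.70408163]), array([273, 203,  23,  21,  98], dtype=int32))
(array([247.99802847, 192.70802294]), array([ 98.07407407, 294.02469136]), array([ 81, 266,  22,  55, 243], dtype=int32))
(array([306.71393387, 181.01804924]), array([305.66666667, 184.80701754]), array([296, 174,  22,  20, 114], dtype=int32))
```

servo_tool:
  targets:
    - {"hand": -1, "x": -0.004, "y": 0.001, "z": 0.08, "roll": 0.004}
    - {"hand": -1, "x": -0.004, "y": 0.001, "z": 0.16, "roll": 0.004}
    - {"hand": -1, "x": -0.004, "y": 0.001, "z": 0.194, "roll": 0.004}
    - {"hand": -1, "x": -0.004, "y": 0.001, "z": 0.194, "roll": 0.004}
    - {"hand": 1, "x": -0.004, "y": 0.001, "z": 0.194, "roll": 0.004}
    - {"hand": 1, "x": -0.004, "y": 0.001, "z": 0.194, "roll": 0.004}
    - {"hand": 1, "x": -0.004, "y": 0.001, "z": 0.194, "roll": 0.004}
    - {"hand": 1, "x": -0.004, "y": 0.001, "z": 0.194, "roll": 0.004}
    - {"hand": 1, "x": -0.004, "y": 0.001, "z": 0.194, "roll": 0.004}
    - {"hand": 1, "x": -0.004, "y": 0.001, "z": 0.194, "roll": 0.004}
  grip_force: 20

```text
time: 19.4
tool_pos: [0.4556, -0.092, 0.0361]
tcp_rot: [2.745, 1.523, 0.005]
wrist_force: [-0.1, 1.5, 6.1]
width: 0.469
grip_force: 19.7
```

servo_tool:
  targets:
    - {"hand": 1, "x": 0, "y": 0, "z": -0.02, "roll": 0}
    - {"hand": 1, "x": -0.003, "y": 0, "z": -0.04, "roll": 0}
    - {"hand": 1, "x": -0.008, "y": 0, "z": -0.06, "roll": 0}
    - {"hand": 1, "x": -0.015, "y": 0, "z": -0.08, "roll": 0}
    - {"hand": 1, "x": -0.02, "y": 0, "z": -0.1, "roll": 0}
    - {"hand": 1, "x": -0.02, "y": 0, "z": -0.1, "roll": 0}
    - {"hand": 1, "x": -0.02, "y": 0, "z": -0.1, "roll": 0}

```text
time: 19.98
tool_pos: [0.449, -0.1008, 0.0851]
tcp_rot: [2.746, 1.523, 0.003]
wrist_force: [-0.1, -0.4, -1.8]
width: 0.471
grip_force: 20.4
```

```bash
python3 st.py; python3 blob.py
```

```text
19.98 [ 0.449  -0.1008  0.0851] w 0.471 g 20.4 F [-0.1 -0.4 -1.8] T [ 0.043 -0.018  0.034]
white [[196, 263, 29, 57, 748], [335, 263, 29, 58, 781], [228, 317, 100, 67, 5135]]
orange [[231, 227, 98, 97, 8916]]
```

servo_tool:
  targets:
    - {"hand": 1, "x": 0, "y": 0, "z": -0.16, "roll": 0}
    - {"hand": 1, "x": 0, "y": 0, "z": -0.16, "roll": 0}
    - {"hand": 1, "x": 0, "y": 0, "z": -0.04, "roll": 0}
    - {"hand": 1, "x": 0, "y": 0, "z": -0.16, "roll": 0}
    - {"hand": 1, "x": 0, "y": 0, "z": -0.04, "roll": 0}
    - {"hand": 1, "x": 0, "y": 0, "z": -0.16, "roll": 0}
    - {"hand": 1, "x": 0, "y": 0, "z": -0.04, "roll": 0}
    - {"hand": 1, "x": 0, "y": 0, "z": -0.16, "roll": 0}
    - {"hand": 1, "x": 0, "y": 0, "z": -0.16, "roll": 0}
    - {"hand": 1, "x": 0, "y": 0, "z": -0.16, "roll": 0}

```text
time: 20.87
tool_pos: [0.4489, -0.1005, 0.1637]
tcp_rot: [2.747, 1.524, 0.0]
wrist_force: [0.4, -0.8, -1.5]
width: 0.46
grip_force: 21.6
```

```bash
python3 st.py; python3 blob.py; python3 look.py l10
```

```text
20.87 [ 0.4489 -0.1005  0.1637] w 0.46 g 21.6 F [ 0.4 -0.8 -1.5] T [-0.045 -0.035  0.005]
white [[197, 263, 29, 57, 745], [334, 263, 29, 58, 779], [520, 359, 40, 45, 1048]]
orange [[232, 204, 100, 103, 9609]]
```

View pics/l10.png

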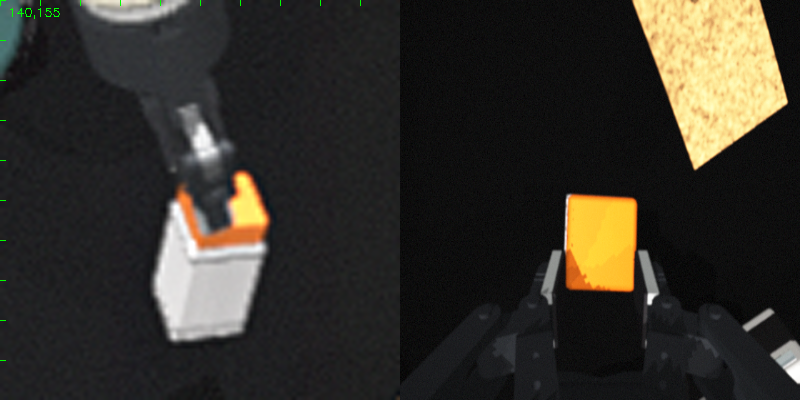

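C hangs lid up. Next, over to the mat's near-camera end.

```bash
python3 p.py .648 -.085 .13 -.04
```

```text
t 21.02 q6 0.28 TCP [ 0.4495 -0.1006  0.1651] toolx [0.529 0.848 0.001] z [ 0.003 -0.001 -1.   ]
dq1 0.14  xyz [0.2365 0.3202 0.0714] roll 0.3352 (alt -0.6648 ) rows 4.848935355923957 8.424905754850627
```

servo_tool:
  targets:
    - {"hand": 1, "x": 0.025, "y": 0.035, "z": 0, "roll": 0.03}
    - {"hand": 1, "x": 0.055, "y": 0.07, "z": 0, "roll": 0.065}
    - {"hand": 1, "x": 0.085, "y": 0.11, "z": 0, "roll": 0.1}
    - {"hand": 1, "x": 0.115, "y": 0.15, "z": 0, "roll": 0.135}
    - {"hand": 1, "x": 0.14, "y": 0.19, "z": 0, "roll": 0.17}
    - {"hand": 1, "x": 0.17, "y": 0.23, "z": 0, "roll": 0.205}
    - {"hand": 1, "x": 0.2, "y": 0.27, "z": 0, "roll": 0.24}
    - {"hand": 1, "x": 0.22, "y": 0.3, "z": 0, "roll": 0.275}
    - {"hand": 1, "x": 0.236, "y": 0.32, "z": 0, "roll": 0.305}
    - {"hand": 1, "x": 0.236, "y": 0.32, "z": 0, "roll": 0.335}

```text
time: 21.85
tool_pos: [0.6501, -0.0848, 0.1652]
tcp_rot: [3.14, -0.068, 0.007]
wrist_force: [0.3, -0.4, -1.2]
width: 0.465
grip_force: 21.7
```

servo_tool:
  targets:
    - {"hand": 1, "x": 0, "y": 0, "z": 0.02, "roll": 0}
    - {"hand": 1, "x": 0, "y": 0, "z": 0.04, "roll": 0}
    - {"hand": 1, "x": 0, "y": 0, "z": 0.06, "roll": 0}
    - {"hand": 1, "x": 0, "y": 0, "z": 0.071, "roll": 0}
    - {"hand": 1, "x": 0, "y": 0, "z": 0.071, "roll": 0}

```text
time: 22.27
tool_pos: [0.6442, -0.0846, 0.1255]
tcp_rot: [-3.14, 0.061, 0.008]
wrist_force: [-0.2, -0.9, -2.8]
width: 0.463
grip_force: 21.4
```

```bash
python3 st.py; python3 blob.py;python3 p.py .600 -.085 .097 -.04
```

```text
22.27 [ 0.6442 -0.0846  0.1255] w 0.463 g 21.4 F [-0.2 -0.9 -2.8] T [-0.017  0.057  0.033]
white [[1, 0, 87, 51, 3602], [24, 208, 127, 114, 6320], [198, 264, 27, 56, 672], [335, 264, 27, 56, 653]]
orange [[232, 206, 99, 99, 9222], [5, 256, 98, 84, 7033]]
t 22.32 q6 1.44 TCP [ 0.6449 -0.0847  0.1267] toolx [ 0.999 -0.039 -0.003] z [-0.003  0.001 -1.   ]
dq1 0.03  xyz [-0.0895  0.0041  0.0596] roll 0.0004 (alt -0.9996 ) rows 1.2907310955972588 0.00953282679623868
```

servo_tool:
  targets:
    - {"hand": 1, "x": 0, "y": 0.002, "z": 0.02, "roll": 0}
    - {"hand": 1, "x": 0, "y": 0.002, "z": 0.036, "roll": 0}
    - {"hand": 1, "x": -0.005, "y": 0.002, "z": 0.045, "roll": 0}
    - {"hand": 1, "x": -0.02, "y": 0.002, "z": 0.046, "roll": 0}
    - {"hand": 1, "x": -0.035, "y": 0.002, "z": 0.048, "roll": 0}
    - {"hand": 1, "x": -0.05, "y": 0.002, "z": 0.05, "roll": 0}
    - {"hand": 1, "x": -0.06, "y": 0.002, "z": 0.052, "roll": 0}
    - {"hand": 1, "x": -0.07, "y": 0.002, "z": 0.055, "roll": 0}
    - {"hand": 1, "x": -0.08, "y": 0.002, "z": 0.058, "roll": 0}
    - {"hand": 1, "x": -0.09, "y": 0.002, "z": 0.061, "roll": 0}

```text
time: 23.15
tool_pos: [0.6054, -0.0853, 0.1034]
tcp_rot: [3.139, -0.061, 0.015]
wrist_force: [0.5, 0.1, 19.0]
width: 0.365
grip_force: 19.2
```

```bash
python3 st.py; python3 blob.py; python3 look.py l11
```

```text
23.15 [ 0.6054 -0.0853  0.1034] w 0.365 g 19.2 F [ 0.5  0.1 19. ] T [-0.335 -0.139  0.008]
white [[211, 160, 126, 159, 4092], [0, 164, 132, 117, 7216], [324, 263, 24, 55, 631]]
orange [[0, 199, 67, 99, 5970], [241, 198, 104, 104, 9380]]
```

View pics/l11.png

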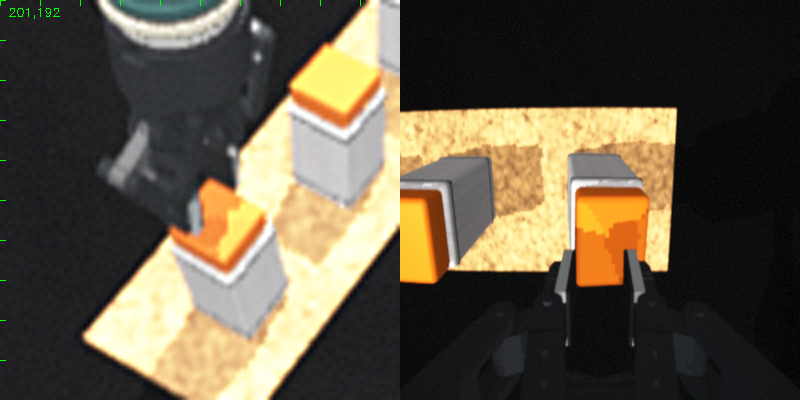

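C stands on the mat, but the pads have slipped onto the lid's edge. I ease up gently and open.

servo_tool:
  targets:
    - {"hand": 1, "x": 0, "y": 0, "z": -0.003, "roll": 0}
    - {"hand": -1, "x": 0, "y": 0, "z": -0.006, "roll": 0}
    - {"hand": -1, "x": 0, "y": 0, "z": -0.012, "roll": 0}
    - {"hand": -1, "x": 0, "y": 0, "z": -0.02, "roll": 0}
    - {"hand": -1, "x": 0, "y": 0, "z": -0.03, "roll": 0}
    - {"hand": -1, "x": 0, "y": 0, "z": -0.06, "roll": 0}
    - {"hand": -1, "x": 0, "y": 0, "z": -0.12, "roll": 0}
    - {"hand": -1, "x": 0, "y": 0, "z": -0.18, "roll": 0}
    - {"hand": -1, "x": 0, "y": 0, "z": -0.2, "roll": 0}
    - {"hand": -1, "x": 0, "y": 0, "z": -0.2, "roll": 0}

```text
time: 24.13
tool_pos: [0.604, -0.0846, 0.2021]
tcp_rot: [3.14, -0.062, 0.011]
wrist_force: [0.7, -0.7, 0.0]
width: 0.999
grip_force: 0.0
```

servo_tool:
  targets:
    - {"hand": -1, "x": -0.4, "y": 0.3, "z": 0, "roll": 0}
    - {"hand": -1, "x": -0.4, "y": 0.3, "z": 0, "roll": 0}
    - {"hand": -1, "x": -0.4, "y": 0.3, "z": 0, "roll": 0}
    - {"hand": -1, "x": -0.4, "y": 0.3, "z": 0, "roll": 0}
    - {"hand": -1, "x": -0.4, "y": 0.3, "z": 0, "roll": 0}
    - {"hand": -1, "x": -0.4, "y": 0.3, "z": 0, "roll": 0}
    - {"hand": -1, "x": -0.4, "y": 0.3, "z": 0, "roll": 0}
    - {"hand": -1, "x": -0.4, "y": 0.3, "z": 0, "roll": 0}
    - {"hand": -1, "x": -0.4, "y": 0.3, "z": 0, "roll": 0}

```text
time: 24.88
tool_pos: [0.3953, -0.2258, 0.1968]
tcp_rot: [-3.14, 0.064, 0.002]
wrist_force: [-0.3, 0.1, 0.5]
width: 1.004
grip_force: 0.0
```

```bash
python3 st.py
python3 - <<'E'
from h import *
t,s=read_camera("top"),read_camera("scene"); T,S=cam("top"),cam("scene")
cv2.imwrite("pics/t12.png",t[:,:,::-1]); cv2.imwrite("pics/s12.png",s[:,:,::-1])
def lid(C,im,p):
    h=cv2.cvtColor(im,cv2.COLOR_RGB2HSV); m=((h[...,0]<24)&(h[...,1]>150)&(h[...,2]>90))
    q=proj(C,p); yy,xx=np.indices(m.shape); m&=np.hypot(xx-q[0],yy-q[1])<20
    # top face only: brightness split not needed; filled blob
    m=cv2.morphologyEx(m.astype(np.uint8),cv2.MORPH_OPEN,np.ones((3,3)))
    n,l,st,c=cv2.connectedComponentsWithStats(m); i=1+np.argmax(st[1:,4]) if n>1 else 0
    return q,c[i],st[i].tolist()
for nm,p in (("A",[.622,.155,.098]),("B",[.622,.037,.098]),("C",[.614,-.085,.098])):
    a,b=lid(T,t,p),lid(S,s,p); print(nm,"top",a[1],a[2],"scene",b[1],b[2]); print("  ",tri(T,a[1],S,b[1]), np.round(at_z(T,a[1],.104),3))
E
```

```text
24.88 [ 0.3953 -0.2258  0.1968] w 1.004 g 0.0 F [-0.3  0.1  0.5] T [-0.014 -0.005 -0.015]
A top [279.5 209.5] [0, 0, 560, 420, 235200] scene [302.75471698 188.75471698] [297, 185, 13, 8, 53]
   (array([0.60729695, 0.09228329, 0.12187227]), np.float64(0.06549877501302112)) [0.581 0.075 0.104]
B top [301.  190.5] [299, 187, 5, 8, 40] scene [280.58928571 218.125     ] [274, 214, 14, 9, 56]
   (array([0.62743705, 0.01867598, 0.09868591]), np.float64(0.006713478936931103)) [0.63  0.021 0.104]
C top [347.  190.5] [346, 189, 3, 4, 12] scene [255.64705882 252.05882353] [249, 248, 14, 9, 51]
   (array([ 0.62981188, -0.0985509 ,  0.10101211]), np.float64(0.0047501684936939815)) [ 0.631 -0.097  0.104]
```

Run:
```python
import cv2,numpy as np
t=cv2.imread("pics/t12.png")[150:250,210:376]; s=cv2.imread("pics/s12.png")[140:310,205:355]
t=cv2.resize(t,None,fx=2.6,fy=2.6,interpolation=2); s=cv2.resize(s,None,fx=2.35,fy=2.35,interpolation=2)
o=np.zeros((400,800,3),np.uint8); o[:t.shape[0],:t.shape[1]]=t; o[:s.shape[0],440:440+s.shape[1]]=s
cv2.imwrite("pics/m12.png",o)
```

```text
(no output)
```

View pics/m12.png

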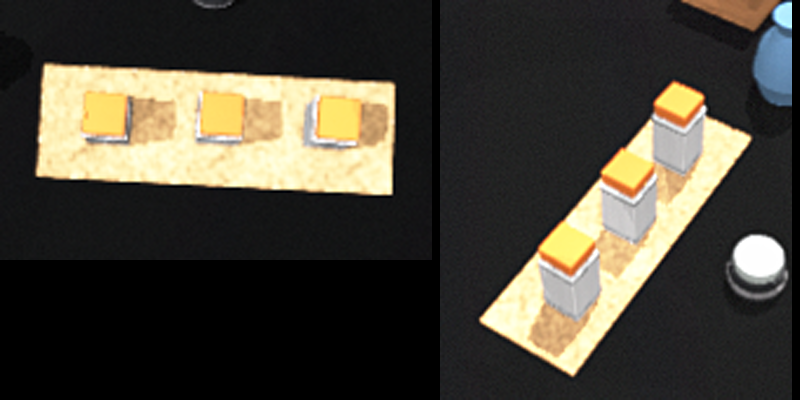

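```bash
python3 p.py .5488 -.3673 .13 -.04; python3 p.py .4945 -.3679 .13 -.04; python3 p.py .440 -.367 .13 -.04
```

```text
t 24.98 q6 1.04 TCP [ 0.3964 -0.2254  0.1973] toolx [ 0.999 -0.038 -0.001] z [-0.001  0.001 -1.   ]
dq1 -0.02  xyz [0.3156 0.2721 0.1342] roll 0.0006 (alt -0.9994 ) rows 5.249263612163285 0.01391767891847806
t 24.98 q6 1.04 TCP [ 0.3964 -0.2254  0.1973] toolx [ 0.999 -0.038 -0.001] z [-0.001  0.001 -1.   ]
dq1 -0.07  xyz [0.2071 0.2775 0.1343] roll 0.0006 (alt -0.9994 ) rows 4.453025647967279 0.01391767891847806
t 24.98 q6 1.04 TCP [ 0.3964 -0.2254  0.1973] toolx [ 0.999 -0.038 -0.001] z [-0.001  0.001 -1.   ]
dq1 -0.12  xyz [0.0981 0.2799 0.1344] roll 0.0006 (alt -0.9994 ) rows 3.903847872723105 0.01391767891847806
```

All three canisters stand upright well inside the mat: lids at about (105,115), (222,115), (338,117) in the left crop. Now the white button.

servo_tool:
  targets:
    - {"hand": 1, "x": 0.3156, "y": 0.272, "z": 0, "roll": 0}
    - {"hand": 1, "x": 0.3156, "y": 0.272, "z": 0, "roll": 0}
    - {"hand": 1, "x": 0.3156, "y": 0.272, "z": 0, "roll": 0}
    - {"hand": 1, "x": 0.3156, "y": 0.272, "z": 0, "roll": 0}
    - {"hand": 1, "x": 0.3156, "y": 0.272, "z": 0, "roll": 0}
    - {"hand": 1, "x": 0.3156, "y": 0.272, "z": 0.06, "roll": 0}
    - {"hand": 1, "x": 0.3156, "y": 0.272, "z": 0.11, "roll": 0}
    - {"hand": 1, "x": 0.3156, "y": 0.272, "z": 0.134, "roll": 0}
    - {"hand": 1, "x": 0.3156, "y": 0.272, "z": 0.134, "roll": 0}
    - {"hand": 1, "x": 0.3156, "y": 0.272, "z": 0.134, "roll": 0}

```text
time: 25.82
tool_pos: [0.5481, -0.3667, 0.1297]
tcp_rot: [-3.139, 0.059, 0.004]
wrist_force: [1.4, 0.1, -0.0]
width: 0.004
grip_force: 0.0
```

```bash
python3 st.py; python3 p.py .5488 -.3673 .100 -.04
python3 - <<'E'
from h import *
st=bot.read_state(); w=read_camera("wrist"); C=cam("wrist",st); h=cv2.cvtColor(w,cv2.COLOR_RGB2HSV)
for nm,p in (("w",[.5488,-.3673,.095]),("y",[.4945,-.3679,.095]),("r",[.44,-.367,.095])): print(nm,proj(C,p))
for nm,m in (("y",(abs(h[...,0].astype(int)-28)<6)&(h[...,1]>140)),("r",((h[...,0]<6)|(h[...,0]>174))&(h[...,1]>150)&(h[...,2]>80))):
    n,l,s,c=cv2.connectedComponentsWithStats(m.astype(np.uint8)); print(nm,[(c[i].round(1).tolist(),int(s[i,4]),np.round(at_z(C,c[i],.095),4).tolist()) for i in range(1,n) if s[i,4]>150])
E
```

```text
25.82 [ 0.5481 -0.3667  0.1297] w 0.004 g 0.0 F [ 1.4  0.1 -0. ] T [ 0.02  -0.04  -0.029]
t 25.82 q6 0.98 TCP [ 0.5481 -0.3667  0.1297] toolx [ 0.999 -0.038 -0.002] z [-0.002  0.002 -1.   ]
dq1 0.04  xyz [0.0015 0.0013 0.0595] roll 0.0007 (alt -0.9993 ) rows 0.7134752560469463 0.01836064721019426
w [279.28737739 246.05135617]
y [284.12532472 336.02115396]
r [285.68109098 410.64722892]
y []
r []
```

servo_tool:
  targets:
    - {"hand": 1, "x": 0.0015, "y": 0.0013, "z": 0.04, "roll": 0}
    - {"hand": 1, "x": 0.0015, "y": 0.0013, "z": 0.06, "roll": 0}
    - {"hand": 1, "x": 0.0015, "y": 0.0013, "z": 0.066, "roll": 0}
    - {"hand": 1, "x": 0.0015, "y": 0.0013, "z": 0.066, "roll": 0}
    - {"hand": 1, "x": 0.0015, "y": 0.0013, "z": 0.066, "roll": 0}

```text
time: 26.28
tool_pos: [0.5495, -0.369, 0.0999]
tcp_rot: [3.14, -0.062, 0.002]
wrist_force: [-0.7, 1.4, 3.4]
width: -0.003
grip_force: 1.9
```

```bash
python3 st.py
```

```text
26.28 [ 0.5495 -0.369   0.0999] w -0.003 g 1.9 F [-0.7  1.4  3.4] T [ 0.249  0.066 -0.008]
```

servo_tool:
  targets:
    - {"hand": 1, "x": 0, "y": 0, "z": 0.004, "roll": 0}
    - {"hand": 1, "x": 0, "y": 0, "z": 0.008, "roll": 0}
    - {"hand": 1, "x": 0, "y": 0, "z": 0.012, "roll": 0}
    - {"hand": 1, "x": 0, "y": 0, "z": 0.012, "roll": 0}

```text
time: 26.62
tool_pos: [0.5496, -0.3691, 0.0977]
tcp_rot: [3.14, -0.062, 0.003]
wrist_force: [-6.5, 7.0, 24.1]
width: -0.001
grip_force: 12.1
```

```bash
python3 st.py
```

```text
26.62 [ 0.5496 -0.3691  0.0977] w -0.001 g 12.1 F [-6.5  7.  24.1] T [1.227 1.256 0.022]
```

servo_tool:
  targets:
    - {"hand": 1, "x": 0, "y": 0, "z": -0.008, "roll": 0}
    - {"hand": 1, "x": 0, "y": 0, "z": -0.008, "roll": 0}

```text
time: 26.78
tool_pos: [0.5496, -0.3692, 0.0988]
tcp_rot: [3.14, -0.062, 0.004]
wrist_force: [0.8, 2.0, 4.6]
width: -0.001
grip_force: 2.2
```

servo_tool:
  targets:
    - {"hand": 1, "x": 0, "y": 0, "z": -0.004, "roll": 0}
    - {"hand": 1, "x": 0, "y": 0, "z": -0.004, "roll": 0}
    - {"hand": 1, "x": 0, "y": 0, "z": -0.004, "roll": 0}

```text
time: 27.03
tool_pos: [0.5496, -0.3692, 0.0988]
tcp_rot: [3.14, -0.062, 0.003]
wrist_force: [1.7, 1.0, 4.3]
width: 0.004
grip_force: 2.2
```

servo_tool:
  targets:
    - {"hand": 1, "x": 0, "y": 0, "z": -0.03, "roll": 0}
    - {"hand": 1, "x": 0, "y": 0, "z": -0.07, "roll": 0}
    - {"hand": 1, "x": 0, "y": 0, "z": -0.07, "roll": 0}
    - {"hand": 1, "x": 0, "y": 0, "z": -0.07, "roll": 0}

```text
time: 27.37
tool_pos: [0.549, -0.3695, 0.1333]
tcp_rot: [3.14, -0.062, 0.001]
wrist_force: [-0.6, 0.5, 0.1]
width: -0.002
grip_force: 0.0
```

```bash
python3 st.py; python3 p.py .4945 -.3675 .130 -.04;python3 p.py .4945 -.3675 .098 -.04
```

```text
27.37 [ 0.549  -0.3695  0.1333] w -0.002 g 0.0 F [-0.6  0.5  0.1] T [ 0.001 -0.038 -0.009]
t 27.37 q6 0.98 TCP [ 0.549  -0.3695  0.1333] toolx [ 0.999 -0.039  0.001] z [ 0.001 -0.001 -1.   ]
dq1 -0.01  xyz [-0.1092  0.0002  0.0065] roll 0.0002 (alt -0.9998 ) rows 1.31142919966803 0.004782870710711151
t 27.37 q6 0.98 TCP [ 0.549  -0.3695  0.1333] toolx [ 0.999 -0.039  0.001] z [ 0.001 -0.001 -1.   ]
dq1 -0.01  xyz [-0.1092  0.0002  0.0705] roll 0.0002 (alt -0.9998 ) rows 1.558839551914695 0.004782870710711151
```

Force and height follow the spring (about 4.5 N at 5 mm, bottomed at 0.098 m), so white was pressed fully. Yellow next.

servo_tool:
  targets:
    - {"hand": 1, "x": -0.055, "y": 0, "z": 0, "roll": 0}
    - {"hand": 1, "x": -0.109, "y": 0, "z": 0, "roll": 0}
    - {"hand": 1, "x": -0.109, "y": 0, "z": 0, "roll": 0}
    - {"hand": 1, "x": -0.109, "y": 0, "z": 0.04, "roll": 0}
    - {"hand": 1, "x": -0.109, "y": 0, "z": 0.06, "roll": 0}
    - {"hand": 1, "x": -0.109, "y": 0, "z": 0.072, "roll": 0}
    - {"hand": 1, "x": -0.109, "y": 0, "z": 0.08, "roll": 0}
    - {"hand": 1, "x": -0.109, "y": 0, "z": 0.08, "roll": 0}
    - {"hand": 1, "x": -0.109, "y": 0, "z": 0.08, "roll": 0}

```text
time: 28.12
tool_pos: [0.4933, -0.3665, 0.0976]
tcp_rot: [-3.14, 0.061, 0.006]
wrist_force: [-13.5, 8.3, 32.6]
width: -0.002
grip_force: 16.1
```

```bash
python3 st.py
```

```text
28.12 [ 0.4933 -0.3665  0.0976] w -0.002 g 16.1 F [-13.5   8.3  32.6] T [1.477 2.452 0.017]
```

servo_tool:
  targets:
    - {"hand": 1, "x": 0, "y": 0, "z": -0.03, "roll": 0}
    - {"hand": 1, "x": 0, "y": 0, "z": -0.08, "roll": 0}
    - {"hand": 1, "x": 0, "y": 0, "z": -0.08, "roll": 0}
    - {"hand": 1, "x": 0, "y": 0, "z": -0.08, "roll": 0}
    - {"hand": 1, "x": -0.055, "y": 0, "z": -0.08, "roll": 0}
    - {"hand": 1, "x": -0.109, "y": 0, "z": -0.08, "roll": 0}
    - {"hand": 1, "x": -0.109, "y": 0, "z": -0.08, "roll": 0}
    - {"hand": 1, "x": -0.109, "y": 0, "z": -0.08, "roll": 0}

```text
time: 28.78
tool_pos: [0.438, -0.3635, 0.1306]
tcp_rot: [-3.138, 0.064, 0.005]
wrist_force: [0.9, -0.0, -0.3]
width: 0.001
grip_force: 0.0
```

```bash
cat > chk.py <<'E'
from h import *
for n,f,(a,b,c,d) in (("top","t12",(160,235,215,372)),("scene","s12",(165,300,220,345))):
    o=cv2.imread(f"pics/{f}.png")[:,:,::-1][a:b,c:d].astype(float); m=read_camera(n)[a:b,c:d].astype(float)
    e=abs(m-o).max(2); e=cv2.blur(e,(3,3)); yx=np.argwhere(e>60); print(n,"changed px",len(yx), (yx.mean(0)+[a,c]).round() if len(yx) else "")
E
python3 st.py; python3 chk.py; python3 p.py .440 -.367 .13 -.04
```

```text
28.78 [ 0.438  -0.3635  0.1306] w 0.001 g 0.0 F [ 0.9 -0.  -0.3] T [ 0.071  0.017 -0.005]
top changed px 0 
scene changed px 0 
t 28.88 q6 0.87 TCP [ 0.4399 -0.3643  0.1318] toolx [ 0.999 -0.04  -0.001] z [-0.001  0.001 -1.   ]
dq1 0.04  xyz [0.0005 0.0054 0.0035] roll 0.0001 (alt -0.9999 ) rows 0.07714442327170759 0.0029707035926556102
```

Nothing on the mat has changed, so press red.

servo_tool:
  targets:
    - {"hand": 1, "x": 0, "y": 0.005, "z": 0.03, "roll": 0}
    - {"hand": 1, "x": 0, "y": 0.005, "z": 0.055, "roll": 0}
    - {"hand": 1, "x": 0, "y": 0.005, "z": 0.07, "roll": 0}
    - {"hand": 1, "x": 0, "y": 0.005, "z": 0.077, "roll": 0}
    - {"hand": 1, "x": 0, "y": 0.005, "z": 0.077, "roll": 0}
    - {"hand": 1, "x": 0, "y": 0.005, "z": 0.077, "roll": 0}

```text
time: 29.38
tool_pos: [0.4407, -0.3673, 0.0978]
tcp_rot: [3.141, -0.061, 0.0]
wrist_force: [-6.5, 5.7, 21.6]
width: 0.001
grip_force: 10.7
```

```bash
python3 st.py; python3 chk.py
```

```text
29.38 [ 0.4407 -0.3673  0.0978] w 0.001 g 10.7 F [-6.5  5.7 21.6] T [ 0.943  1.085 -0.027]
top changed px 0 
scene changed px 0
```

Red bottomed at the same height. Now release and go to white again.

servo_tool:
  targets:
    - {"hand": 1, "x": 0, "y": 0, "z": -0.03, "roll": 0}
    - {"hand": 1, "x": 0, "y": 0, "z": -0.08, "roll": 0}
    - {"hand": 1, "x": 0, "y": 0, "z": -0.08, "roll": 0}
    - {"hand": 1, "x": 0.07, "y": 0.002, "z": -0.08, "roll": 0}
    - {"hand": 1, "x": 0.14, "y": 0.002, "z": -0.08, "roll": 0}
    - {"hand": 1, "x": 0.218, "y": 0.002, "z": -0.08, "roll": 0}
    - {"hand": 1, "x": 0.218, "y": 0.002, "z": -0.08, "roll": 0}
    - {"hand": 1, "x": 0.218, "y": 0.002, "z": -0.08, "roll": 0}
    - {"hand": 1, "x": 0.218, "y": 0.002, "z": -0.08, "roll": 0}

```text
time: 30.23
tool_pos: [0.548, -0.3716, 0.1327]
tcp_rot: [-3.139, 0.06, 0.004]
wrist_force: [0.2, 0.3, 0.2]
width: -0.002
grip_force: 0.0
```

```bash
python3 st.py; python3 p.py .549 -.368 .13 -.04
```

```text
30.23 [ 0.548  -0.3716  0.1327] w -0.002 g 0.0 F [0.2 0.3 0.2] T [0.019 0.015 0.008]
t 30.23 q6 0.98 TCP [ 0.548  -0.3716  0.1327] toolx [ 0.999 -0.038 -0.003] z [-0.003  0.002 -1.   ]
dq1 0.04  xyz [ 0.0016 -0.0073  0.0054] roll 0.0005 (alt -0.9995 ) rows 0.11083484805550255 0.012142395284206131
```

servo_tool:
  targets:
    - {"hand": 1, "x": 0.001, "y": -0.006, "z": 0.03, "roll": 0}
    - {"hand": 1, "x": 0.001, "y": -0.006, "z": 0.055, "roll": 0}
    - {"hand": 1, "x": 0.001, "y": -0.006, "z": 0.07, "roll": 0}
    - {"hand": 1, "x": 0.001, "y": -0.006, "z": 0.079, "roll": 0}
    - {"hand": 1, "x": 0.001, "y": -0.006, "z": 0.079, "roll": 0}
    - {"hand": 1, "x": 0.001, "y": -0.006, "z": 0.079, "roll": 0}

```text
time: 30.73
tool_pos: [0.5478, -0.369, 0.0979]
tcp_rot: [-3.14, 0.063, 0.003]
wrist_force: [-6.6, 5.4, 16.5]
width: 0.004
grip_force: 8.4
```

```bash
python3 st.py
```

```text
30.73 [ 0.5478 -0.369   0.0979] w 0.004 g 8.4 F [-6.6  5.4 16.5] T [0.959 1.196 0.068]
```

servo_tool:
  targets:
    - {"hand": 1, "x": 0, "y": 0, "z": -0.03, "roll": 0}
    - {"hand": 1, "x": 0, "y": 0, "z": -0.1, "roll": 0}
    - {"hand": 1, "x": 0, "y": 0, "z": -0.18, "roll": 0}
    - {"hand": 1, "x": 0, "y": 0, "z": -0.25, "roll": 0}
    - {"hand": 1, "x": 0, "y": 0, "z": -0.25, "roll": 0}
    - {"hand": 1, "x": 0, "y": 0, "z": -0.25, "roll": 0}
    - {"hand": 1, "x": 0, "y": 0, "z": -0.25, "roll": 0}

```text
time: 31.32
tool_pos: [0.5483, -0.3693, 0.2195]
tcp_rot: [-3.141, 0.063, 0.001]
wrist_force: [-1.0, -0.1, -0.4]
width: 0.005
grip_force: 0.0
```

```bash
python3 st.py; python3 chk.py; python3 -c "
from workcell import ticket; print(ticket.finish_job())"
```

```text
31.32 [ 0.5483 -0.3693  0.2195] w 0.005 g 0.0 F [-1.  -0.1 -0.4] T [0.002 0.    0.008]
top changed px 0 
scene changed px 0 
the job is handed in; nothing more can be done
None
```

The three canisters present stand upright, lid up, on the mat; white, yellow, red and white were each pressed fully in that order, the vase and loupe were left alone, and the job is handed in at about 31 s (no verdict was returned).

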